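Start a drying batch and set out its paint

TASK

Start the next batch in the drying box: draw its tray out, lay every wooden plaque flat in the tray side by side, push the tray fully home, and turn the dial, by the shorter way round, to the dot of the colour of the card on the clipboard; only when all that is set, press the orange start button. Also stand the paint pot of that same colour upright on the middle of the white plate, and leave the other pots and everything else on the table where they are.

Things in the scene. Friction and masses are not known exactly. Their poses are not given: they have to be found in the camera images.
- tray (a joint): Sliding tray of the drying box, travel 0 to 0.22 m: 0 = fully home under the hood, 0.22 = fully out. It starts partly out, too far in to be loaded, and can be drawn or pushed by its post (about 2 N); it stays where it is left. It runs over a fixed aluminium base plate, 3 mm high and as wide as the hood (200 mm), reaching 240 mm out from the mouth.
- tray_floor (a point): Centre of the tray's inner floor (upper face, 10 mm above the table): 150 mm along x, 210 mm along y; steel rim 6 mm thick, 12 mm above the floor. It goes home to +y of this point, out to -y. White hood: 200 mm wide (x), 250 mm long (y), top 56 mm and ceiling 42 mm above the table. Tray home: this point is 120 mm inside the hood's mouth; fully out: 100 mm outside.
- tray_grip (a point): Point 45 mm above the tray's underside on the black upright post (18 mm thick, top 18 mm above this point) at the tray's outer end; the post always stays outside the hood. Axes as tray_floor; it lies 138 mm from the tray's centre towards -y.
- dial (a joint): Angle (rad) of the black programme dial on the hood. No stops: turns endlessly either way and stays put (0.04 N m friction). Grows clockwise seen from above and counts on past 6.283. It points to the red dot at 0, blue 0.628, yellow 2.513, green 3.142 (each plus or minus any 6.283). Set within 9 degrees of the dot's middle.
- dial_grip (a point): On the dial's axis, 11 mm below the top of its grip bar and 31 mm above the dial's underside. Bar 46 mm long along this point's x, 14 mm thick, 36 mm high, over a disc 52 mm wide, 8 mm high. White pointer at its -x end: it points along -x of this point. Ten dots surround it; the four large ones are red, blue, yellow, green.
- start (a joint): Orange start button on the hood, 0 = up, 0.006 m = fully pressed; sprung, about 5 N to press fully.
- start_top (a point): Centre of the top of the orange start button (28 mm diameter), which is pressed straight down.
- plate_top (a point): Centre of the upper face (4 mm above the table) of the white plate with a thin blue rim, 140 mm diameter, flat and fixed.
- clip_spot (a point): Middle of the white sheet on the brown clipboard (200 x 150 mm, 4 mm high): the one colour card lying here names the job's colour.
- plaque0_c (a point): Centre of wooden plaque 0 with a white-primed top: 60 mm along its x, 40 mm along its y, 24 mm thick (z up), some 45 g, lying flat on the table. 2 to 4 of the plaques are present.
- plaque1_c (a point): Centre of wooden plaque 1 with a white-primed top: 60 mm along its x, 40 mm along its y, 24 mm thick (z up), some 45 g, lying flat on the table. 2 to 4 of the plaques are present.
- plaque2_c (a point): Centre of wooden plaque 2 with a white-primed top: 60 mm along its x, 40 mm along its y, 24 mm thick (z up), some 45 g, lying flat on the table. 2 to 4 of the plaques are present.
- plaque3_c (a point): Centre of wooden plaque 3 with a white-primed top: 60 mm along its x, 40 mm along its y, 24 mm thick (z up), some 45 g, lying flat on the table. 2 to 4 of the plaques are present.
- pot_red_c (a point): Centre (31 mm above its foot) of the red paint pot: upright cylinder 48 mm diameter, 62 mm high with its lid of 44 mm (top 12 mm), 130 g.
- card_red: Red colour card, 55 x 55 mm, fixed; one card lies on the clipboard, the other three in the black card holder.
- pot_blue_c (a point): Centre (31 mm above its foot) of the blue paint pot: upright cylinder 48 mm diameter, 62 mm high with its lid of 44 mm (top 12 mm), 130 g.
- card_blue: Blue colour card, 55 x 55 mm, fixed; one card lies on the clipboard, the other three in the black card holder.
- pot_yellow_c (a point): Centre (31 mm above its foot) of the yellow paint pot: upright cylinder 48 mm diameter, 62 mm high with its lid of 44 mm (top 12 mm), 130 g.
- card_yellow: Yellow colour card, 55 x 55 mm, fixed; one card lies on the clipboard, the other three in the black card holder.
- pot_green_c (a point): Centre (31 mm above its foot) of the green paint pot: upright cylinder 48 mm diameter, 62 mm high with its lid of 44 mm (top 12 mm), 130 g.
- card_green: Green colour card, 55 x 55 mm, fixed; one card lies on the clipboard, the other three in the black card holder.
- twine: Ball of twine, 64 mm diameter, 60 mm high, not part of the job; origin at its underside.
- glue: White glue bottle with orange cap, 110 mm high, not part of the job; origin at its underside.
- tape: Roll of yellow tape lying flat, 80 mm diameter, not part of the job; origin at its underside.
Mind the look-alikes: they are no part of the job. Of the things that look like the part that bears pot_blue_c, the smaller one is meant. What is shaped like the part that bears plate_top but purple is not meant.

How it is judged:
By the outcome, as a careful person would: the job done as asked, in the order asked, and still so for the second after the job is handed in, with the robot touching nothing.
Of plaque0, plaque1, plaque2, plaque3 only 2 to 4 are there at a start; the rules pass over those that are not, and their reading is None.
At some moment in a run one of plaque0, plaque1, plaque2, plaque3 may be knocked a few centimetres aside while the robot is not near it.
It also fails if it takes over 210 s, if anything falls off the work surface, if the arm or the gripper's body presses on something with over 40 N, if the wrist force passes 120 N, or if a joint passes its speed limit or range.

ROBOT

A 7-joint arm with a two-finger parallel gripper is mounted at the origin on the work surface. World frame = base frame: x ahead of the robot, y to its left, z up, the work surface at z = 0. Lengths are in m, angles in rad, forces in N, time in s.
With the tool pointing down it reaches from about 0.425 to 0.875 m from the base axis. Payload 4.7 kg.
Tool frame: the origin (TCP) lies between the finger pads; the fingertips stand 14 mm ahead of it and the grasp point (between the pads) lies 5 mm behind it; z points along the fingers, y is the line along which they close (so a half turn about z gives the same grasp; the last joint's range is limited). The gripper opens to 87 mm and grips with 3 to 60 N. Pads are 19 mm wide; open, the fingers measure 117 mm over their backs; the gripper's body (75 mm by 190 mm) begins 51 mm behind the grasp point.
Start: joints at [0.014, 0.321, -0.07, 1.45, 0.023, 1.371, -0.057], TCP at [0.65, -0, 0.237] pointing down, gripper open.
Joint ranges: [-2.86, 2.86], [-0.3, 2.09], [-1.38, 1.24], [0.06, 2.45], [-1.56, 4.7], [0.09, 2.05], [-2.69, 2.69]. Speed limits (rad/s): [2.57, 2.57, 3.14, 3.14, 3.14, 3.14, 3.14].

INTERFACE

Orientations are given as a rotation vector (axis times angle).
In Python, from bench import ctrl gives the robot as it stands.
- The arm moves only by the tool step_arm, never from a script. Its argument "commands" is a list of rows, each an object with "travel": the shift along the tool's x, y, z in m, a list of three; "turn": the turn, a rotation vector about the tool's x, y, z in degrees, a list of three. A call has 1 to 5 rows; each row is the pose to reach, as a shift and turn from the pose commanded when the call began, along the tool's axes at that moment; what a row does not reach only later rows make up. A row lasts 1/10 s, in which the tool goes at most 50 mm and 8.59 degrees, less where a joint would pass 70% of its speed; a pose out of reach is approached as far as the arm can. A call with a gripper value outside its range is refused whole. "gripper" is the opening, from 0 (shut) to 1 (fully open), set as the call begins (left out, the last holds). The fingers move at their own pace and stop on an object; "force" is the grip in N (left out, the last holds). Time passes only in rows, so rows that repeat a pose let the fingers close. It gives the time, the measured TCP pose, the force, the opening and the grip force at its end, in the units of the state.
- ctrl.get_state(): the state, without advancing time (a new reading comes with each control period).
- ctrl.get_image(name): name is "scene" or "side" or "wrist"; returns the picture (384x512x3 uint8, red, green, blue); there is no depth.
- ctrl.camera_model(name): a dict with "fx", "fy", "cx", "cy" (pixels), "R" (3x3) and "t" (3): a world point X has camera coordinates R X + t; the wrist camera has in their place "T_tool_cam" (4x4, takes a point from camera to tool coordinates, whose origin is the TCP and whose axes are the flange's). Camera axes: x right, y down, z forward; pixel columns grow to the right and rows downward; lengths in m; the calibration is good to about 2 mm. The wrist camera is an equidistant fisheye: a pixel r from the principal point sees the ray r / f radians off the axis. A picture is of the moment at which its call begins: read the wrist's pose just before it. camera_model takes no time and is no camera call.
- ctrl.close_job(): hands the job in; it is judged then, once.
The state is a dict: "time": time; "joint_positions": joint angles; "qd": joint speeds; "joint_torque": joint torques, N m; "position": TCP position; "tool_rot": TCP orientation; "ft_force": force on the tool from outside, world axes, zero at the start; "torque": the same for the moment, N m; "grip_width": opening from 0.0 (shut) to 1.0 (fully open); "grip_force": force on a finger pad.
Only numpy, scipy, OpenCV 4.12 (cv2) and the standard library are available. Lean on these libraries where they do the work, as an engineer would, in place of code of your own. Each camera call takes 0.05 s, during which the arm holds its last target. There are 200 camera calls.

## Working session

There is one attempt and no reset: what is moved stays moved. The work goes in short steps, Python scripts to look and compute and a tool call to move; the robot and the scene stay as the last step left them, time stands still between calls to the robot, and variables do not carry over. Pictures are saved under pics/ and viewed, at most 14 in all, crops included, and the job is handed in when it is done.

Besides the shell and the picture viewer there is one more tool, called after "Call:" in YAML: its name, and indented under it one key for each argument. step_arm: Moves the arm, as the interface text tells. Its arguments: {"type":"object","properties":{"commands":{"type":"array"},"gripper":{"type":"number"},"force":{"type":"number"}},"required":["commands"]}

```bash
ls; mkdir -p pics
python3 - <<'E'
from bench import ctrl
import cv2,numpy as np
for n in ["scene","side","wrist"]:
    im=ctrl.get_image(n); cv2.imwrite(f"pics/{n}0.png",im[:,:,::-1]); m=ctrl.camera_model(n); print(n,{k:np.round(v,3).tolist() for k,v in m.items()})
s=ctrl.get_state(); print({k:np.round(v,3).tolist() for k,v in s.items()})
a=cv2.resize(cv2.imread("pics/scene0.png"),(800,600),interpolation=cv2.INTER_CUBIC);cv2.imwrite("pics/scene0b.png",a)
a=cv2.resize(cv2.imread("pics/side0.png"),(800,600),interpolation=cv2.INTER_CUBIC);cv2.imwrite("pics/side0b.png",a)
E
```

```text
pics
scene {'fx': 430.401, 'fy': 430.401, 'cx': 255.766, 'cy': 190.595, 'R': [[-0.771, 0.637, 0.006], [0.398, 0.489, -0.776], [-0.498, -0.596, -0.63]], 't': [0.443, -0.112, 1.593]}
side {'fx': 426.842, 'fy': 426.842, 'cx': 255.28, 'cy': 182.378, 'R': [[0.909, -0.417, -0.005], [-0.224, -0.479, -0.848], [0.351, 0.772, -0.529]], 't': [-0.512, 0.164, 1.134]}
wrist {'fx': 297.319, 'fy': 297.319, 'cx': 250.347, 'cy': 193.198, 'T_tool_cam': [[-0.001, -0.967, -0.253, 0.071], [1.0, -0.002, 0.0, 0.001], [-0.001, -0.253, 0.967, -0.147], [0.0, 0.0, 0.0, 1.0]]}
{'time': 0.15, 'joint_positions': [0.014, 0.322, -0.07, 1.451, 0.023, 1.371, -0.057], 'qd': [-0.001, -0.002, -0.001, -0.006, -0.001, 0.0, -0.001], 'joint_torque': [0.0, -49.179, -0.404, -31.288, -0.064, 0.04, 0.0], 'position': [0.65, -0.0, 0.236], 'tool_rot': [-2.221, -2.221, 0.002], 'ft_force': [0.274, 0.697, 0.702], 'torque': [0.022, 0.001, -0.038], 'grip_force': 0.0, 'grip_width': 1.002}
```

View pics/scene0b.png

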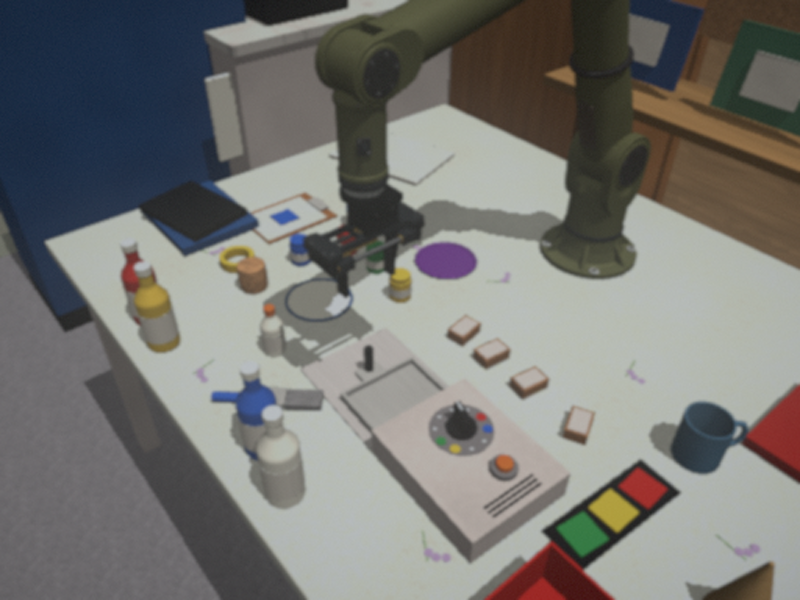

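View pics/side0b.png

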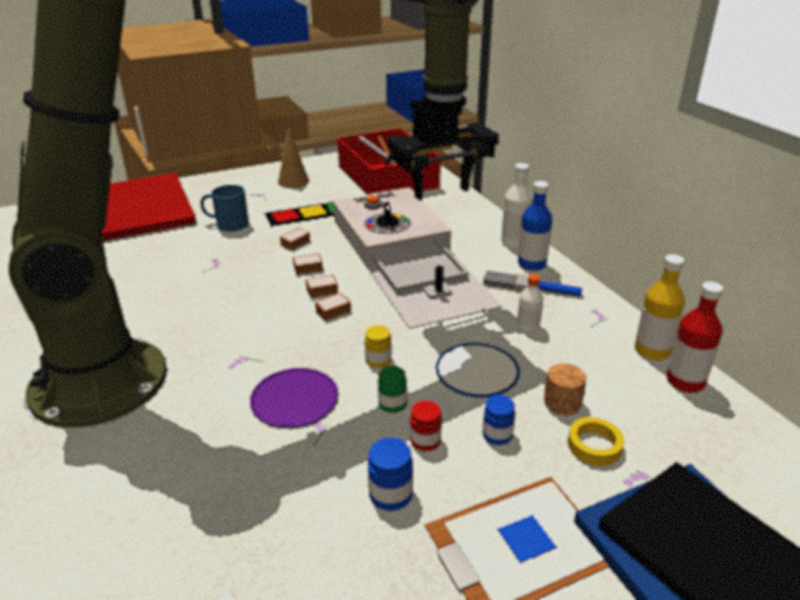

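View pics/wrist0.png

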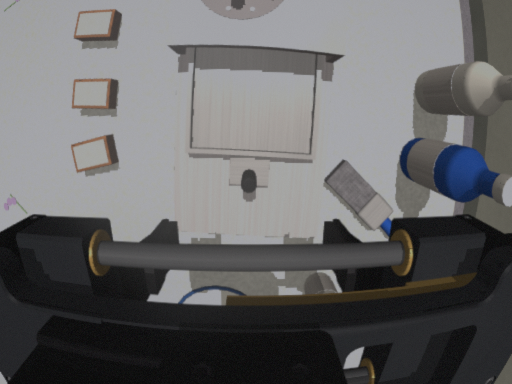

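The card on the clipboard is blue (side 525,538). All four plaques are in view (scene 464,328; 491,351; 529,381; 578,423).

Possible mix-ups for the blue pot (side px): small blue pot (499,418), large blue pot (390,473) and blue bottle (536,230). I choose the small one at (499,418).

For the plate: blue-rimmed white one (478,370) or purple disc (294,397). I choose the white one.

```bash
cat > h.py <<'E'
from bench import ctrl
import cv2,numpy as np
from scipy.spatial.transform import Rotation as Ro
def ray(n,uv,st=None):
    m=ctrl.camera_model(n); uv=np.array(uv,float)
    d=np.array([(uv[0]-m['cx'])/m['fx'],(uv[1]-m['cy'])/m['fy']])
    if n!='wrist':
        R=np.array(m['R']); return -R.T@np.array(m['t']), R.T@np.array([*d,1])
    a=np.hypot(*d); v=np.array([*(np.sin(a)*d/max(a,1e-9)),np.cos(a)])
    T=np.array(m['T_tool_cam']); R=Ro.from_rotvec(st['tool_rot']).as_matrix()
    return R@T[:3,3]+st['position'], R@T[:3,:3]@v
def plane(n,uv,z,st=None):
    o,d=ray(n,uv,st); return (o+d*(z-o[2])/d[2]).round(4)
def proj(n,X,st=None):
    m=ctrl.camera_model(n)
    if n!='wrist':
        c=np.array(m['R'])@X+m['t']; return c[:2]/c[2]*m['fx']+[m['cx'],m['cy']]
    T=np.array(m['T_tool_cam']); R=Ro.from_rotvec(st['tool_rot']).as_matrix()
    c=T[:3,:3].T@(R.T@(np.array(X)-st['position'])-T[:3,3]); a=np.arctan2(np.hypot(*c[:2]),c[2])
    return c[:2]/np.hypot(*c[:2])*a*m['fx']+[m['cx'],m['cy']]
def tri(a,b,st=None):
    A=np.zeros((3,3));B=np.zeros(3)
    for n,uv in (a,b):
        o,d=ray(n,uv,st); d=d/np.linalg.norm(d); P=np.eye(3)-np.outer(d,d); A+=P;B+=P@o
    return np.linalg.solve(A,B).round(4)
def blobs(im,lo,hi,amin=30,amax=1e5,roi=None):
    h=cv2.cvtColor(cv2.GaussianBlur(im,(3,3),0),cv2.COLOR_RGB2HSV); m=cv2.inRange(h,np.array(lo),np.array(hi))
    if roi: k=np.zeros_like(m); x0,y0,x1,y1=roi; k[y0:y1,x0:x1]=1; m=m*k
    m=cv2.morphologyEx(m,cv2.MORPH_OPEN,np.ones((2,2)))
    return [c for c in cv2.findContours(m,cv2.RETR_EXTERNAL,cv2.CHAIN_APPROX_NONE)[0] if amin<cv2.contourArea(c)<amax]
def look(n,f,roi=None):
    st=ctrl.get_state(); im=ctrl.get_image(n); o=im[:,:,::-1]
    if roi: x0,y0,x1,y1=roi; o=o[y0:y1,x0:x1]; s=min(800/o.shape[1],600/o.shape[0]); o=cv2.resize(o,None,fx=s,fy=s,interpolation=cv2.INTER_CUBIC)
    cv2.imwrite('pics/'+f,o); return st,im
E
python3 - <<'E'
from h import *
k=800/512
st=ctrl.get_state(); st['position']=np.array(st['position'])
rd=lambda f:cv2.imread('pics/'+f)[:,:,::-1].copy()
sc,si,wr=rd('scene0.png'),rd('side0.png'),rd('wrist0.png')
print('post',tri(('wrist',(249,176)),('side',(439/k,267/k)),st),plane('wrist',(249,181),.064,st))
print('dial top',tri(('scene',(459/k,415/k)),('side',(388/k,212/k))))
print('start',tri(('scene',(505/k,462/k)),('side',(373/k,199/k))))
for n,im,roi in(('scene',sc,(180,145,202,170)),('side',si,(305,248,335,285))):
    for c in blobs(im,(105,110,30),(130,255,255),20,1e5,roi): print('bluepot',n,cv2.boundingRect(c),cv2.contourArea(c))
# plate rim side
c=blobs(si,(105,60,20),(130,255,200),20,1e5,(275,215,337,258)); 
for q in c: e=cv2.fitEllipse(q); print('plate',np.round(e[0]),e[1],cv2.boundingRect(q),plane('side',e[0],.004))
for uv in((192,52),(317,54),(190,153),(313,157)): print('tray rim',plane('wrist',uv,.022,st))
for uv in((170,47),(343,57)): print('hood mouth top',plane('wrist',uv,.056,st))
# plaques in wrist: white top
for roi in((70,5,125,45),(65,72,120,112),(65,130,120,175)):
    for c in blobs(wr,(0,0,140),(179,75,255),150,1500,roi): print('wpl',cv2.minAreaRect(c),plane('wrist',cv2.minAreaRect(c)[0],.024,st))
for uv in((464,323),(491,346),(529,376),(579,417)): print('pl scene',plane('scene',(uv[0]/k,uv[1]/k),.024))
for uv in((295,238),(308,261),(322,282),(333,302)): print('pl side',plane('side',(uv[0]/k,uv[1]/k),.024))
E
```

```text
post [0.6513 0.0047 0.0603] [0.6488 0.0011 0.064 ]
dial top [0.6422 0.2298 0.0859]
start [0.6471 0.3346 0.074 ]
bluepot scene (188, 151, 8, 12) 63.5
bluepot side (312, 252, 18, 23) 319.0
plate [320. 255.] (6.954556941986084, 17.666135787963867) (312, 251, 17, 8) [ 0.5936 -0.3297  0.004 ]
tray rim [0.5796 0.1534 0.022 ]
tray rim [0.7315 0.1513 0.022 ]
tray rim [0.5756 0.0277 0.022 ]
tray rim [0.7279 0.0225 0.022 ]
hood mouth top [0.561  0.1535 0.056 ]
hood mouth top [0.7542 0.1426 0.056 ]
wpl ((98.0, 25.5), (39.0, 54.0), 90.0) [0.4494 0.2058 0.024 ]
wpl ((93.0, 92.5), (39.0, 54.0), 90.0) [0.4442 0.1134 0.024 ]
pl scene [0.427 0.024 0.024]
pl scene [0.4333 0.1058 0.024 ]
pl scene [0.437  0.2067 0.024 ]
pl scene [0.444  0.3279 0.024 ]
pl side [0.447  0.3133 0.024 ]
pl side [0.4411 0.2    0.024 ]
pl side [0.4402 0.1057 0.024 ]
pl side [0.4353 0.0265 0.024 ]
```

Run:
```python
import cv2
a=cv2.imread('pics/side0.png')[225:325,200:350];cv2.imwrite('pics/c1.png',cv2.resize(a,(750,500),interpolation=cv2.INTER_CUBIC))
```

```text
(no output)
```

View pics/c1.png

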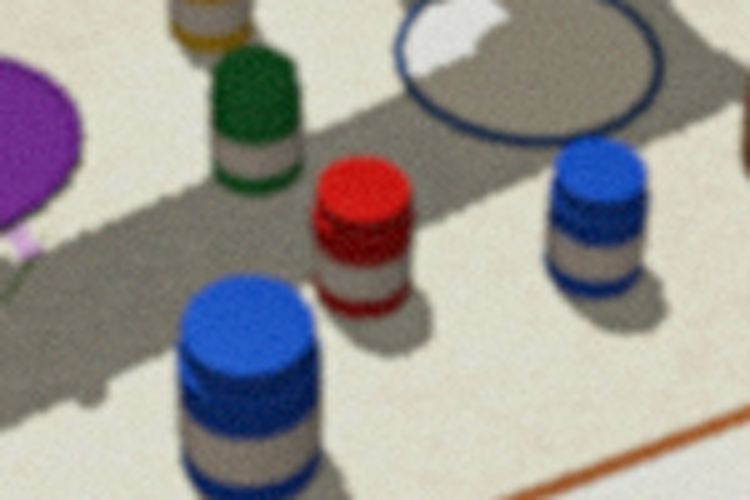

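The choice holds: the small blue pot, lid centre at side px (320,259), is clearly smaller than the blue one at (250,291). Next I'll grip the tray post.

Call:
step_arm:
  commands:
    - {"travel":[0.003,0,0.05],"turn":[0,0,0]}
    - {"travel":[0.003,0,0.1],"turn":[0,0,0]}
    - {"travel":[0.003,0,0.14],"turn":[0,0,0]}
    - {"travel":[0.003,0,0.175],"turn":[0,0,0]}
    - {"travel":[0.003,0,0.19],"turn":[0,0,0]}
  gripper: 0.6

```text
time: 0.65
position: [0.6469, 0.0029, 0.0421]
tool_rot: [-2.218, -2.218, 0.008]
ft_force: [-1.2, -0.1, 0.2]
grip_width: 0.648
grip_force: 0.0
```

Call:
step_arm:
  commands:
    - {"travel":[0,0,0]}
    - {"travel":[0,0,0]}
    - {"travel":[0,0,0]}
    - {"travel":[0,0,0]}
    - {"travel":[0,0,0]}
  gripper: 0.0
  force: 15

```text
$.commands[0]: bad value
```

Run:
```python
from h import *
print('bluepot',plane('side',(320,259),.062)); print('plate',plane('side',(306,237),.004), plane('scene',(319/1.5625,300/1.5625),.004))
```

```text
bluepot [ 0.5479 -0.3948  0.062 ]
plate [ 0.5983 -0.2518  0.004 ] [ 0.5986 -0.2414  0.004 ]
```

Call:
step_arm:
  commands:
    - {"travel":[0,0,0],"turn":[0,0,0]}
    - {"travel":[0,0,0],"turn":[0,0,0]}
    - {"travel":[0,0,0],"turn":[0,0,0]}
    - {"travel":[0,0,0],"turn":[0,0,0]}
    - {"travel":[0,0,0],"turn":[0,0,0]}
  gripper: 0.0
  force: 15

```text
time: 1.15
position: [0.6485, 0.003, 0.048]
tool_rot: [-2.22, -2.22, 0.004]
ft_force: [-12.1, 0.1, 8.6]
grip_width: 0.23
grip_force: 5.8
```

Call:
step_arm:
  commands:
    - {"travel":[-0.02,0,0],"turn":[0,0,0]}
    - {"travel":[-0.04,-0.001,0],"turn":[0,0,0]}
    - {"travel":[-0.06,-0.002,0],"turn":[0,0,0]}
    - {"travel":[-0.08,-0.002,0],"turn":[0,0,0]}
    - {"travel":[-0.09,-0.003,0],"turn":[0,0,0]}

```text
time: 1.65
position: [0.6427, -0.0829, 0.0475]
tool_rot: [-2.214, -2.211, 0.001]
ft_force: [-11.9, 18.6, 9.7]
grip_width: 0.2
grip_force: 15.0
```

Call:
step_arm:
  commands:
    - {"travel":[-0.003,0,0],"turn":[0,0,0]}
    - {"travel":[-0.006,0,0],"turn":[0,0,0]}
    - {"travel":[-0.006,0,0],"turn":[0,0,0]}

```text
time: 1.95
position: [0.6427, -0.0833, 0.0473]
tool_rot: [-2.205, -2.215, -0.001]
ft_force: [-15.1, 14.0, 12.5]
grip_width: 0.201
grip_force: 15.0
```

Call:
step_arm:
  commands:
    - {"travel":[0.008,-0.002,0],"turn":[0,0,0]}
    - {"travel":[0.008,-0.002,0],"turn":[0,0,0]}
    - {"travel":[0.008,-0.002,0],"turn":[0,0,0]}
    - {"travel":[0.008,-0.002,-0.03],"turn":[0,0,0]}
    - {"travel":[0.008,-0.002,-0.08],"turn":[0,0,0]}
  gripper: 0.6

```text
time: 2.45
position: [0.6424, -0.0862, 0.1235]
tool_rot: [-2.219, -2.216, 0.008]
ft_force: [0.7, -0.1, -0.5]
grip_width: 0.555
grip_force: 0.0
```

Call:
step_arm:
  commands:
    - {"travel":[0.03,-0.02,-0.03],"turn":[0,0,0]}
    - {"travel":[0.06,-0.04,-0.06],"turn":[0,0,0]}
    - {"travel":[0.09,-0.06,-0.09],"turn":[0,0,0]}
    - {"travel":[0.12,-0.08,-0.12],"turn":[0,0,0]}
    - {"travel":[0.145,-0.095,-0.15],"turn":[0,0,0]}
  gripper: 1.0

```text
time: 2.95
position: [0.5493, 0.0608, 0.2784]
tool_rot: [2.221, 2.22, 0.002]
ft_force: [0.5, 0.8, -0.1]
grip_width: 0.951
grip_force: 0.0
```

Call:
step_arm:
  commands:
    - {"travel":[0,0,0],"turn":[0,0,0]}
    - {"travel":[0,0,0],"turn":[0,0,0]}
    - {"travel":[0,0,0],"turn":[0,0,0]}

```text
time: 3.25
position: [0.5502, 0.058, 0.2755]
tool_rot: [2.224, 2.219, -0.002]
ft_force: [-0.3, -1.1, -0.3]
grip_width: 0.997
grip_force: 0.0
```

Run:
```python
from h import *
import pickle
st,im=look('wrist','w1.png',(0,0,512,384)); pickle.dump((st,im),open('w1.pkl','wb')); print(st['position'],st['tool_rot'])
```

```text
[0.55020373 0.0579725  0.2755393 ] [ 2.22424428  2.21855962 -0.00232215]
```

View pics/w1.png

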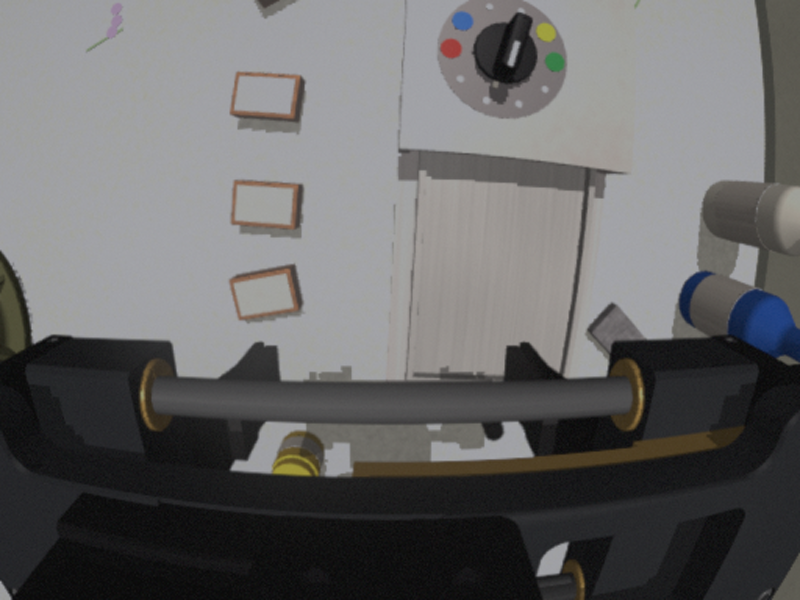

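View from above: three plaques at (267,96), (266,205) and (265,293), and a fourth at the top edge (270,3). The tray is out, with its interior spanning x 415–580. The dial is at (505,52) with red (451,48), blue (462,20), yellow (546,32) and green (554,62).

Run:
```python
from h import *
import pickle
st,im=pickle.load(open('w1.pkl','rb')); k=800/512
P=lambda u,v,z:plane('wrist',(u/k,v/k),z,st)
for nm,u,v,z in(('rimL top',417,180,.022),('rimL bot',408,375,.022),('rimR top',587,170,.022),('rimR bot',567,375,.022),('mouthL',400,150,.056),('mouthR',631,172,.056),('hoodL',404,20,.056),('post',492,428,.064),('dialbase',505,55,.06),('red',451,48,.056),('blue',462,20,.056),('yel',546,32,.056),('green',554,62,.056),('frontrim',450,376,.022)): print(nm,P(u,v,z))
for roi in((140,40,200,85),(140,110,200,150),(140,165,200,210)):
    for c in blobs(im,(0,0,140),(179,60,255),300,3000,roi):
        r=cv2.minAreaRect(c); q=np.array([plane('wrist',p,.024,st) for p in cv2.boxPoints(r)])
        print('pl',np.round(r[0]),q.mean(0).round(4),q[:,:2].round(3).tolist())
```

```text
rimL top [0.5732 0.1311 0.022 ]
rimL bot [ 0.5662 -0.0475  0.022 ]
rimR top [0.7282 0.1461 0.022 ]
rimR bot [ 0.7243 -0.0518  0.022 ]
mouthL [0.5581 0.1546 0.056 ]
mouthR [0.756  0.1464 0.056 ]
hoodL [0.5618 0.2628 0.056 ]
post [ 0.641 -0.083  0.064]
dialbase [0.6415 0.2348 0.06  ]
red [0.5987 0.2392 0.056 ]
blue [0.6081 0.2644 0.056 ]
yel [0.6783 0.2602 0.056 ]
green [0.6842 0.234  0.056 ]
frontrim [ 0.606 -0.049  0.022]
pl [170.  61.] [0.4421 0.2097 0.024 ] [[0.415, 0.197], [0.416, 0.23], [0.47, 0.222], [0.468, 0.19]]
pl [170.  63.] [0.4421 0.2078 0.024 ] [[0.4, 0.243], [0.484, 0.235], [0.484, 0.173], [0.4, 0.179]]
pl [169. 132.] [0.44   0.1118 0.024 ] [[0.412, 0.098], [0.416, 0.131], [0.468, 0.125], [0.464, 0.093]]
pl [170. 130.] [0.4408 0.1133 0.024 ] [[0.4, 0.142], [0.484, 0.138], [0.483, 0.085], [0.397, 0.088]]
pl [170. 188.] [0.4363 0.0316 0.024 ] [[0.395, 0.065], [0.482, 0.063], [0.479, -0.0], [0.389, -0.001]]
```

Run:
```python
from h import *
import pickle
st,im=pickle.load(open('w1.pkl','rb')); k=800/512
for n,cs in(('p0',((230,284),(293,267),(299,303),(239,319))),('p1',((236,182),(298,181),(297,226),(235,226))),('p2',((236,73),(298,78),(296,120),(234,116)))):
    q=np.array([plane('wrist',(u/k,v/k),.024,st)[:2] for u,v in cs]); d=(q[1]+q[2]-q[0]-q[3])/2; print(n,q.mean(0).round(4),np.degrees(np.arctan2(d[1],d[0])).round(1),np.linalg.norm(d).round(4), np.linalg.norm(q[0]+q[1]-q[2]-q[3])/2)
```

```text
p0 [0.436  0.0324] 14.1 0.0617 0.033545193396372006
p1 [0.4416 0.1133] -2.0 0.0569 0.039317330784273734
p2 [0.4425 0.2087] -8.9 0.0571 0.03878098760991011
```

Call:
step_arm:
  commands:
    - {"travel":[-0.006,-0.024,0.035],"turn":[0,0,-4]}
    - {"travel":[-0.012,-0.048,0.07],"turn":[0,0,-8]}
    - {"travel":[-0.018,-0.072,0.105],"turn":[0,0,-12]}
    - {"travel":[-0.024,-0.096,0.14],"turn":[0,0,-12]}
    - {"travel":[-0.028,-0.114,0.175],"turn":[0,0,-12]}
  gripper: 1.0

```text
time: 3.8
position: [0.434, 0.0301, 0.0991]
tool_rot: [-1.98, -2.438, 0.003]
ft_force: [-0.2, -0.2, -0.3]
grip_width: 1.001
grip_force: 0.0
```

Call:
step_arm:
  commands:
    - {"travel":[0,0,0.03],"turn":[0,0,0]}
    - {"travel":[0,0,0.06],"turn":[0,0,0]}
    - {"travel":[0,0,0.084],"turn":[0,0,0]}
    - {"travel":[0,0,0.084],"turn":[0,0,0]}
    - {"travel":[0,0,0.084],"turn":[0,0,0]}

```text
time: 4.3
position: [0.4354, 0.0307, 0.0163]
tool_rot: [-1.979, -2.438, 0.003]
ft_force: [-0.6, -0.2, -0.2]
grip_width: 1.002
grip_force: 0.0
```

Call:
step_arm:
  commands:
    - {"travel":[0,0,0],"turn":[0,0,0]}
    - {"travel":[0,0,0],"turn":[0,0,0]}
    - {"travel":[0,0,0],"turn":[0,0,0]}
    - {"travel":[0,0,0],"turn":[0,0,0]}
  gripper: 0.4
  force: 15

```text
time: 4.7
position: [0.4359, 0.0319, 0.0176]
tool_rot: [1.977, 2.441, -0.0]
ft_force: [0.9, 0.3, -0.3]
grip_width: 0.723
grip_force: 0.1
```

Call:
step_arm:
  commands:
    - {"travel":[0,0,0],"turn":[0,0,0]}
    - {"travel":[0,0,0],"turn":[0,0,0]}
    - {"travel":[0,0,-0.02],"turn":[0,0,0]}
    - {"travel":[0,0,-0.06],"turn":[0,0,0]}
    - {"travel":[0,0,-0.08],"turn":[0,0,0]}

```text
time: 5.2
position: [0.4372, 0.0322, 0.1001]
tool_rot: [1.975, 2.44, 0.004]
ft_force: [1.2, -0.4, 0.2]
grip_width: 0.695
grip_force: 14.9
```

Call:
step_arm:
  commands:
    - {"travel":[-0.019,0.039,0],"turn":[0,0,5]}
    - {"travel":[-0.038,0.078,0],"turn":[0,0,10]}
    - {"travel":[-0.057,0.117,0],"turn":[0,0,14.2]}
    - {"travel":[-0.076,0.156,0],"turn":[0,0,14.2]}
    - {"travel":[-0.0953,0.1934,0],"turn":[0,0,14.2]}

```text
time: 5.7
position: [0.6466, -0.0213, 0.0973]
tool_rot: [-2.263, -2.179, 0.0]
ft_force: [0.1, 0.1, -0.8]
grip_width: 0.691
grip_force: 14.9
```

Call:
step_arm:
  commands:
    - {"travel":[0,0,0.02],"turn":[0,0,0]}
    - {"travel":[0,0,0.04],"turn":[0,0,0]}
    - {"travel":[0,0,0.06],"turn":[0,0,0]}
    - {"travel":[0,0,0.069],"turn":[0,0,0]}
    - {"travel":[0,0,0.069],"turn":[0,0,0]}

```text
time: 6.2
position: [0.6443, -0.021, 0.0277]
tool_rot: [-2.263, -2.178, 0.002]
ft_force: [0.1, -0.3, -0.1]
grip_width: 0.688
grip_force: 15.0
```

Call:
step_arm:
  commands:
    - {"travel":[0,0,0.001],"turn":[0,0,0]}
    - {"travel":[0,0,0.001],"turn":[0,0,0]}
    - {"travel":[0,0,0.001],"turn":[0,0,0]}
    - {"travel":[0,0,-0.03],"turn":[0,0,0]}
    - {"travel":[0,0,-0.07],"turn":[0,0,0]}
  gripper: 0.95

```text
time: 6.7
position: [0.6432, -0.021, 0.0973]
tool_rot: [-2.261, -2.176, 0.005]
ft_force: [1.5, 0.5, 0.5]
grip_width: 0.942
grip_force: 0.0
```

Call:
step_arm:
  commands:
    - {"travel":[0.029,-0.03,-0.03],"turn":[0,0,-1]}
    - {"travel":[0.058,-0.06,-0.06],"turn":[0,0,-2.2]}
    - {"travel":[0.087,-0.09,-0.09],"turn":[0,0,-2.2]}
    - {"travel":[0.116,-0.12,-0.12],"turn":[0,0,-2.2]}
    - {"travel":[0.145,-0.1506,-0.15],"turn":[0,0,-2.2]}

```text
time: 7.2
position: [0.503, 0.1265, 0.2461]
tool_rot: [2.221, 2.221, 0.002]
ft_force: [0.4, 0.9, 0.4]
grip_width: 0.951
grip_force: 0.0
```

Call:
step_arm:
  commands:
    - {"travel":[0,0,0],"turn":[0,0,0]}
    - {"travel":[0,0,0],"turn":[0,0,0]}
    - {"travel":[0,0,0],"turn":[0,0,0]}

```text
time: 7.5
position: [0.5045, 0.124, 0.2437]
tool_rot: [2.223, 2.219, -0.002]
ft_force: [-0.4, -0.0, -0.2]
grip_width: 0.953
grip_force: 0.0
```

Run:
```python
from h import *
import pickle
st,im=look('wrist','w2.png',(0,0,512,384)); pickle.dump((st,im),open('w2.pkl','wb')); print(st['position'],st['tool_rot'])
```

```text
[0.50445904 0.12401483 0.24372737] [ 2.22299392e+00  2.21938948e+00 -1.50148151e-03]
```

View pics/w2.png

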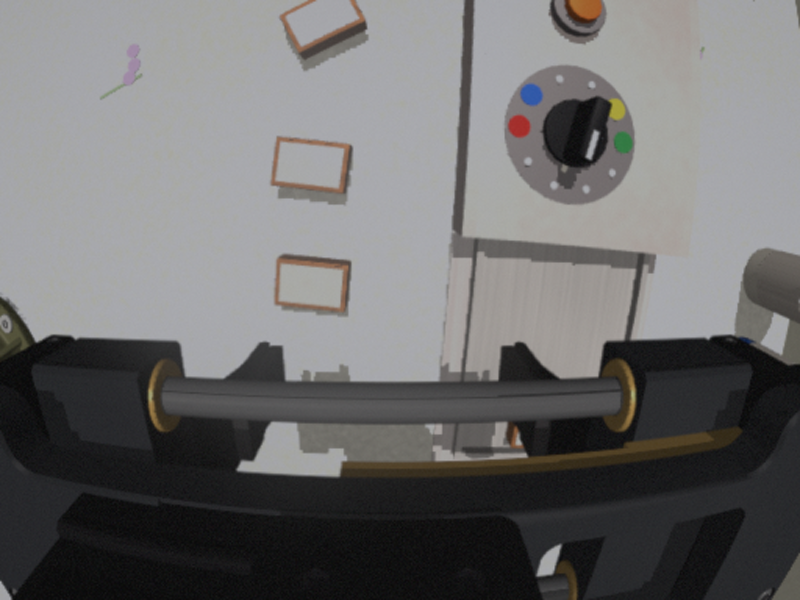

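Plaque top corners: p3 (282,17)-(350,-4)-(364,20)-(301,47), p2 (278,139)-(350,144)-(345,190)-(273,184), p1 (278,260)-(347,261)-(347,309)-(277,305). The start button is at (585,8). The dial's white pointer is at (592,145), between green and the lower dots.

Run:
```python
from h import *
import pickle
st,im=pickle.load(open('w2.pkl','rb')); k=800/512
for n,cs in(('p3',((282,17),(350,-4),(364,20),(301,47))),('p1',((278,260),(347,261),(347,309),(277,305))),('p2',((278,139),(350,144),(345,190),(273,184)))):
    q=np.array([plane('wrist',(u/k,v/k),.024,st)[:2] for u,v in cs]); d=(q[1]+q[2]-q[0]-q[3])/2; print(n,q.mean(0).round(4),np.degrees(np.arctan2(d[1],d[0])).round(1),np.linalg.norm(d).round(4), np.linalg.norm(q[0]+q[1]-q[2]-q[3])/2)
for nm,u,v,z in(('start',585,8,.07),('red',519,126,.056),('blue',531,95,.056),('yel',616,109,.056),('green',623,142,.056),('barA',603,101,.1),('barB',590,160,.1),('barA',603,101,.098),('barB',590,160,.098),('mouthL',456,234,.056),('mouthR',690,254,.056)): print(nm,plane('wrist',(u/k,v/k),z,st))
```

```text
p3 [0.4524 0.3313] 19.1 0.0557 0.028842893405482028
p1 [0.4403 0.1139] -2.6 0.058 0.03905384104028695
p2 [0.4424 0.211 ] -6.5 0.0582 0.036534435810615704
start [0.6491 0.3347 0.07  ]
red [0.5986 0.2389 0.056 ]
blue [0.608  0.2632 0.056 ]
yel [0.6786 0.2598 0.056 ]
green [0.6848 0.2342 0.056 ]
barA [0.6459 0.2556 0.1   ]
barB [0.6361 0.2145 0.1   ]
barA [0.6469 0.256  0.098 ]
barB [0.637  0.2146 0.098 ]
mouthL [0.5525 0.1579 0.056 ]
mouthR [0.7582 0.1481 0.056 ]
```

Call:
step_arm:
  commands:
    - {"travel":[-0.003,-0.016,0.036],"turn":[0,0,1]}
    - {"travel":[-0.005,-0.032,0.072],"turn":[0,0,2.5]}
    - {"travel":[-0.008,-0.048,0.108],"turn":[0,0,2.5]}
    - {"travel":[-0.0105,-0.064,0.144],"turn":[0,0,2.5]}
    - {"travel":[-0.0105,-0.064,0.165],"turn":[0,0,2.5]}
  gripper: 1.0

```text
time: 8.05
position: [0.4364, 0.1125, 0.0752]
tool_rot: [-2.269, -2.168, 0.011]
ft_force: [0.5, 0.2, 0.7]
grip_width: 0.996
grip_force: 0.0
```

Call:
step_arm:
  commands:
    - {"travel":[0,0,0.03],"turn":[0,0,0]}
    - {"travel":[0,0,0.06],"turn":[0,0,0]}
    - {"travel":[0,0,0.06],"turn":[0,0,0]}
    - {"travel":[0,0,0.06],"turn":[0,0,0]}

```text
time: 8.45
position: [0.4396, 0.1136, 0.0179]
tool_rot: [-2.27, -2.169, 0.005]
ft_force: [-0.1, -0.3, 0.5]
grip_width: 1.001
grip_force: 0.0
```

Call:
step_arm:
  commands:
    - {"travel":[0,0,0],"turn":[0,0,0]}
    - {"travel":[0,0,0],"turn":[0,0,0]}
    - {"travel":[0,0,0],"turn":[0,0,0]}
    - {"travel":[0,0,0],"turn":[0,0,0]}
    - {"travel":[0,0,0],"turn":[0,0,0]}
  gripper: 0.4
  force: 15

```text
time: 8.95
position: [0.4404, 0.1149, 0.0196]
tool_rot: [2.269, 2.172, 0.0]
ft_force: [-0.0, -0.5, 0.9]
grip_width: 0.695
grip_force: 14.8
```

Call:
step_arm:
  commands:
    - {"travel":[0,0,-0.02],"turn":[0,0,0]}
    - {"travel":[0,0,-0.05],"turn":[0,0,0]}
    - {"travel":[0,0,-0.08],"turn":[0,0,0]}

```text
time: 9.25
position: [0.4397, 0.1148, 0.1]
tool_rot: [-2.269, -2.172, 0.001]
ft_force: [0.0, -0.4, -1.6]
grip_width: 0.696
grip_force: 14.8
```

Call:
step_arm:
  commands:
    - {"travel":[-0.016,0.042,0],"turn":[0,0,0]}
    - {"travel":[-0.032,0.084,0],"turn":[0,0,0]}
    - {"travel":[-0.048,0.126,0],"turn":[0,0,0]}
    - {"travel":[-0.064,0.168,0],"turn":[0,0,0]}
    - {"travel":[-0.079,0.21,0],"turn":[0,0,0]}

```text
time: 9.75
position: [0.6481, 0.0258, 0.0993]
tool_rot: [2.269, 2.172, -0.0]
ft_force: [1.1, -0.7, 0.6]
grip_width: 0.694
grip_force: 14.8
```

Call:
step_arm:
  commands:
    - {"travel":[0,0,0.02],"turn":[0,0,0]}
    - {"travel":[0,0,0.04],"turn":[0,0,0]}
    - {"travel":[0,0,0.06],"turn":[0,0,0]}
    - {"travel":[0,0,0.068],"turn":[0,0,0]}
    - {"travel":[0,0,0.068],"turn":[0,0,0]}

```text
time: 10.25
position: [0.6458, 0.0268, 0.0304]
tool_rot: [-2.268, -2.172, 0.002]
ft_force: [-0.1, -0.4, -0.7]
grip_width: 0.696
grip_force: 14.8
```

Call:
step_arm:
  commands:
    - {"travel":[0,0,0.001],"turn":[0,0,0]}
    - {"travel":[0,0,0.001],"turn":[0,0,0]}
    - {"travel":[0,0,0.001],"turn":[0,0,0]}
    - {"travel":[0,0,-0.03],"turn":[0,0,0]}
    - {"travel":[0,0,-0.08],"turn":[0,0,0]}
  gripper: 0.95

```text
time: 10.75
position: [0.6438, 0.0266, 0.1087]
tool_rot: [-2.266, -2.169, 0.009]
ft_force: [0.8, -0.5, -0.1]
grip_width: 0.938
grip_force: 0.0
```

Call:
step_arm:
  commands:
    - {"travel":[0.03,-0.028,-0.025],"turn":[0,0,-1]}
    - {"travel":[0.06,-0.056,-0.05],"turn":[0,0,-2.5]}
    - {"travel":[0.09,-0.084,-0.075],"turn":[0,0,-2.5]}
    - {"travel":[0.12,-0.112,-0.1],"turn":[0,0,-2.5]}
    - {"travel":[0.15,-0.14,-0.125],"turn":[0,0,-2.5]}

```text
time: 11.25
position: [0.5121, 0.1839, 0.238]
tool_rot: [2.221, 2.221, 0.002]
ft_force: [-0.1, 0.7, 0.1]
grip_width: 0.951
grip_force: 0.0
```

Call:
step_arm:
  commands:
    - {"travel":[0.015,0,0],"turn":[0,0,0]}
    - {"travel":[0.015,0,0],"turn":[0,0,0]}
    - {"travel":[0.015,0,0],"turn":[0,0,0]}

```text
time: 11.55
position: [0.5137, 0.1962, 0.2354]
tool_rot: [2.222, 2.22, -0.003]
ft_force: [0.1, -0.6, 0.3]
grip_width: 0.948
grip_force: 0.0
```

Run:
```python
from h import *
import pickle
st,im=look('wrist','w3.png',(0,0,512,384)); pickle.dump((st,im),open('w3.pkl','wb')); print(st['position'],st['tool_rot'])
```

```text
[0.51369884 0.19619999 0.23543019] [ 2.22217091  2.21980198 -0.00255907]
```

View pics/w3.png

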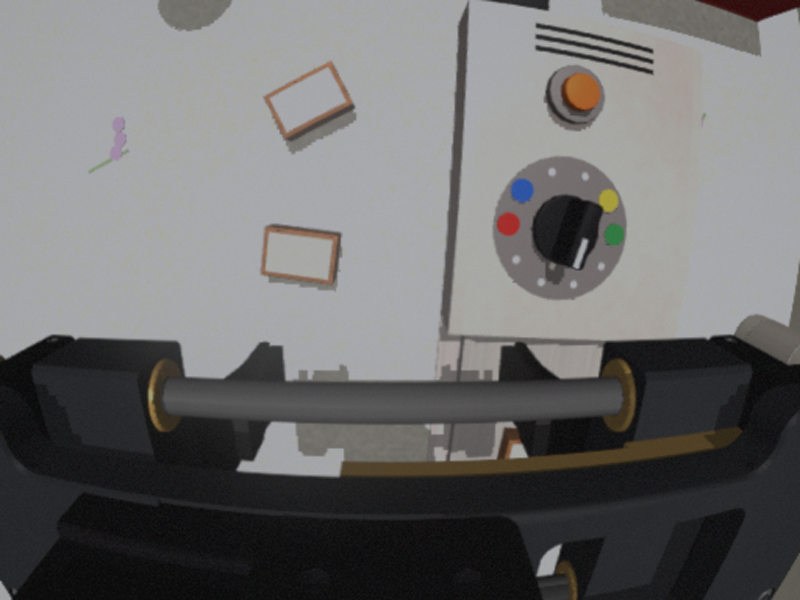

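p2 corners (268,228)-(338,236)-(333,283)-(263,274), p3 corners (266,97)-(330,64)-(352,102)-(287,137). The dial's white pointer is at its lower end (581,253), which confirms the direction. Start button at (582,91).

Run:
```python
from h import *
import pickle
st,im=pickle.load(open('w3.pkl','rb')); k=800/512
for n,cs in(('p3',((266,97),(330,64),(352,102),(287,137))),('p2',((268,228),(338,236),(333,283),(263,274)))):
    q=np.array([plane('wrist',(u/k,v/k),.024,st)[:2] for u,v in cs]); d=(q[1]+q[2]-q[0]-q[3])/2; print(n,q.mean(0).round(4),np.degrees(np.arctan2(d[1],d[0])).round(1),np.linalg.norm(d).round(4), np.linalg.norm(q[0]+q[1]-q[2]-q[3])/2)
for nm,u,v,z in(('start',582,91,.07),('red',508,224,.056),('blue',522,190,.056),('yel',609,200,.056),('green',614,234,.056),('barA',597,203,.098),('barB',578,267,.098)): print(nm,plane('wrist',(u/k,v/k),z,st))
```

```text
p3 [0.4511 0.3337] 26.1 0.0563 0.03663335228995568
p2 [0.4424 0.211 ] -7.7 0.0571 0.03770331550407735
start [0.6488 0.3377 0.07  ]
red [0.5984 0.2388 0.056 ]
blue [0.6081 0.2637 0.056 ]
yel [0.6784 0.26   0.056 ]
green [0.6845 0.2343 0.056 ]
barA [0.6485 0.2585 0.098 ]
barB [0.6374 0.2157 0.098 ]
```

Call:
step_arm:
  commands:
    - {"travel":[0.005,-0.018,0.035],"turn":[0,0,3]}
    - {"travel":[0.01,-0.036,0.07],"turn":[0,0,7.5]}
    - {"travel":[0.015,-0.054,0.105],"turn":[0,0,7.5]}
    - {"travel":[0.015,-0.071,0.14],"turn":[0,0,7.5]}
    - {"travel":[0.015,-0.071,0.16],"turn":[0,0,7.5]}
  gripper: 1.0

```text
time: 12.1
position: [0.4388, 0.2097, 0.0721]
tool_rot: [-2.362, -2.068, 0.012]
ft_force: [-0.2, -0.6, -1.0]
grip_width: 0.999
grip_force: 0.0
```

Call:
step_arm:
  commands:
    - {"travel":[0,0,0.03],"turn":[0,0,0]}
    - {"travel":[0,0,0.057],"turn":[0,0,0]}
    - {"travel":[0,0,0.057],"turn":[0,0,0]}
    - {"travel":[0,0,0.057],"turn":[0,0,0]}

```text
time: 12.5
position: [0.4422, 0.2106, 0.0179]
tool_rot: [-2.365, -2.068, 0.005]
ft_force: [0.0, -0.0, -0.5]
grip_width: 0.999
grip_force: 0.0
```

Call:
step_arm:
  commands:
    - {"travel":[0,0,0],"turn":[0,0,0]}
    - {"travel":[0,0,0],"turn":[0,0,0]}
    - {"travel":[0,0,0],"turn":[0,0,0]}
    - {"travel":[0,0,0],"turn":[0,0,0]}
    - {"travel":[0,0,0],"turn":[0,0,0]}
  gripper: 0.4
  force: 15

```text
time: 13.0
position: [0.4423, 0.2128, 0.0196]
tool_rot: [2.362, 2.071, 0.0]
ft_force: [-0.0, 0.5, 1.5]
grip_width: 0.684
grip_force: 15.0
```

Call:
step_arm:
  commands:
    - {"travel":[0,0,-0.02],"turn":[0,0,0]}
    - {"travel":[0,0,-0.05],"turn":[0,0,0]}
    - {"travel":[0,0,-0.08],"turn":[0,0,0]}
    - {"travel":[0,0,-0.1],"turn":[0,0,0]}

```text
time: 13.4
position: [0.4429, 0.2132, 0.1215]
tool_rot: [2.361, 2.071, 0.004]
ft_force: [0.6, -0.8, -1.2]
grip_width: 0.689
grip_force: 15.0
```

Call:
step_arm:
  commands:
    - {"travel":[-0.022,0.0445,0],"turn":[0,0,0]}
    - {"travel":[-0.044,0.089,0],"turn":[0,0,0]}
    - {"travel":[-0.065,0.1335,0],"turn":[0,0,0]}

```text
time: 13.7
position: [0.5676, 0.13, 0.12]
tool_rot: [2.36, 2.072, 0.002]
ft_force: [1.3, 0.9, -0.7]
grip_width: 0.689
grip_force: 15.0
```

Call:
step_arm:
  commands:
    - {"travel":[-0.022,0.0445,0],"turn":[0,0,-3]}
    - {"travel":[-0.0439,0.089,0],"turn":[0,0,-5.3]}
    - {"travel":[-0.0439,0.089,0.03],"turn":[0,0,-5.3]}
    - {"travel":[-0.0439,0.089,0.06],"turn":[0,0,-5.3]}
    - {"travel":[-0.0439,0.089,0.06],"turn":[0,0,-5.3]}

```text
time: 14.2
position: [0.645, 0.0749, 0.0542]
tool_rot: [-2.26, -2.174, 0.012]
ft_force: [-0.7, -0.1, -2.2]
grip_width: 0.683
grip_force: 15.0
```

Call:
step_arm:
  commands:
    - {"travel":[0,0,0.015],"turn":[0,0,0]}
    - {"travel":[0,0,0.029],"turn":[0,0,0]}
    - {"travel":[0,0,0.029],"turn":[0,0,0]}

```text
time: 14.5
position: [0.6486, 0.076, 0.0298]
tool_rot: [2.263, 2.179, 0.0]
ft_force: [0.1, -0.5, 0.5]
grip_width: 0.688
grip_force: 15.0
```

Call:
step_arm:
  commands:
    - {"travel":[0,0,0.001],"turn":[0,0,0]}
    - {"travel":[0,0,0.001],"turn":[0,0,0]}
    - {"travel":[0,0,0.001],"turn":[0,0,0]}
    - {"travel":[0,0,-0.03],"turn":[0,0,0]}
    - {"travel":[0,0,-0.08],"turn":[0,0,0]}
  gripper: 0.95

```text
time: 15.0
position: [0.6457, 0.0753, 0.1075]
tool_rot: [-2.26, -2.175, 0.01]
ft_force: [0.9, -0.4, -0.6]
grip_width: 0.939
grip_force: 0.0
```

Call:
step_arm:
  commands:
    - {"travel":[0.028,-0.028,-0.025],"turn":[0,0,-1]}
    - {"travel":[0.056,-0.056,-0.05],"turn":[0,0,-2.2]}
    - {"travel":[0.084,-0.084,-0.075],"turn":[0,0,-2.2]}
    - {"travel":[0.112,-0.112,-0.1],"turn":[0,0,-2.2]}
    - {"travel":[0.14,-0.14,-0.125],"turn":[0,0,-2.2]}

```text
time: 15.5
position: [0.5128, 0.2221, 0.237]
tool_rot: [2.221, 2.221, 0.001]
ft_force: [0.7, 0.2, -0.6]
grip_width: 0.949
grip_force: 0.0
```

Call:
step_arm:
  commands:
    - {"travel":[0.01,0,0],"turn":[0,0,0]}
    - {"travel":[0.01,0,0],"turn":[0,0,0]}
    - {"travel":[0.01,0,0],"turn":[0,0,0]}

```text
time: 15.8
position: [0.5146, 0.2295, 0.2345]
tool_rot: [2.222, 2.219, -0.002]
ft_force: [1.1, -0.7, -0.2]
grip_width: 0.951
grip_force: 0.0
```

Run:
```python
from h import *
import pickle
st,im=look('wrist','w4.png',(0,0,512,384)); pickle.dump((st,im),open('w4.pkl','wb')); print(st['position'],st['tool_rot'])
```

```text
[0.51457604 0.22945279 0.2345498 ] [ 2.22238999  2.21946805 -0.00239499]
```

View pics/w4.png

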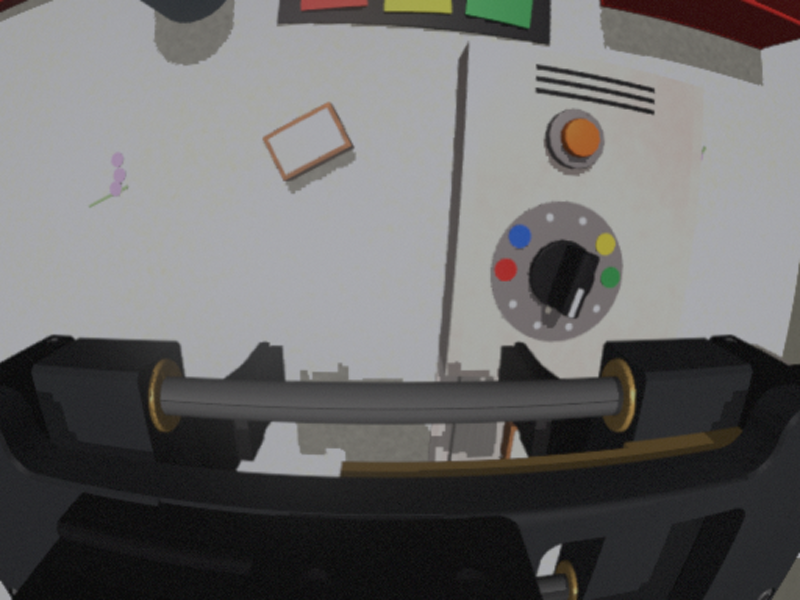

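p3 hasn't moved, with corners (264,140)-(329,105)-(351,144)-(287,178). Start button at (582,137), dial pointer end at (573,315).

Run:
```python
from h import *
import pickle
st,im=pickle.load(open('w4.pkl','rb')); k=800/512
for n,cs in(('p3',((264,140),(329,105),(351,144),(287,178))),):
    q=np.array([plane('wrist',(u/k,v/k),.024,st)[:2] for u,v in cs]); d=(q[1]+q[2]-q[0]-q[3])/2; print(n,q.mean(0).round(4),np.degrees(np.arctan2(d[1],d[0])).round(1),np.linalg.norm(d).round(4), np.linalg.norm(q[0]+q[1]-q[2]-q[3])/2)
for nm,u,v,z in(('start',582,137,.07),('red',506,270,.056),('green',610,277,.056),('barA',594,253,.098),('barB',570,316,.098)): print(nm,plane('wrist',(u/k,v/k),z,st))
```

```text
p3 [0.4513 0.3336] 26.1 0.0565 0.035661078222622454
start [0.649  0.3372 0.07  ]
red [0.599  0.2385 0.056 ]
green [0.6846 0.2341 0.056 ]
barA [0.649  0.2587 0.098 ]
barB [0.6353 0.2156 0.098 ]
```

Call:
step_arm:
  commands:
    - {"travel":[0.025,-0.015,0.03],"turn":[0,0,-7]}
    - {"travel":[0.05,-0.03,0.06],"turn":[0,0,-14]}
    - {"travel":[0.075,-0.045,0.09],"turn":[0,0,-21]}
    - {"travel":[0.1,-0.06,0.12],"turn":[0,0,-26]}
    - {"travel":[0.104,-0.063,0.15],"turn":[0,0,-26]}
  gripper: 1.0

```text
time: 16.35
position: [0.4492, 0.3368, 0.0831]
tool_rot: [-1.658, -2.666, 0.001]
ft_force: [-0.1, 0.2, -0.2]
grip_width: 0.998
grip_force: 0.0
```

Call:
step_arm:
  commands:
    - {"travel":[0,0,0.03],"turn":[0,0,0]}
    - {"travel":[0,0,0.055],"turn":[0,0,0]}
    - {"travel":[0,0,0.055],"turn":[0,0,0]}

```text
time: 16.65
position: [0.4492, 0.3309, 0.0254]
tool_rot: [-1.666, -2.659, 0.014]
ft_force: [0.1, -0.8, -0.2]
grip_width: 1.002
grip_force: 0.0
```

Call:
step_arm:
  commands:
    - {"travel":[0.001,0.001,0.008],"turn":[0,0,0]}
    - {"travel":[0.001,0.001,0.008],"turn":[0,0,0]}

```text
time: 16.85
position: [0.4524, 0.336, 0.0223]
tool_rot: [1.666, 2.663, 0.0]
ft_force: [-0.2, 0.4, 0.1]
grip_width: 1.002
grip_force: 0.0
```

Call:
step_arm:
  commands:
    - {"travel":[0,0,0],"turn":[0,0,0]}
    - {"travel":[0,0,0],"turn":[0,0,0]}
    - {"travel":[0,0,0],"turn":[0,0,0]}
    - {"travel":[0,0,0],"turn":[0,0,0]}
    - {"travel":[0,0,0],"turn":[0,0,0]}
  gripper: 0.4
  force: 15

```text
time: 17.35
position: [0.4517, 0.3364, 0.0227]
tool_rot: [1.664, 2.664, 0.001]
ft_force: [-0.4, -0.2, 2.0]
grip_width: 0.686
grip_force: 15.0
```

Call:
step_arm:
  commands:
    - {"travel":[0,0,-0.03],"turn":[0,0,0]}
    - {"travel":[0,0,-0.07],"turn":[0,0,0]}
    - {"travel":[0,0,-0.11],"turn":[0,0,0]}
    - {"travel":[0,0,-0.12],"turn":[0,0,0]}

```text
time: 17.75
position: [0.4538, 0.3383, 0.1474]
tool_rot: [1.663, 2.661, 0.012]
ft_force: [1.0, -0.1, -0.1]
grip_width: 0.686
grip_force: 15.0
```

Call:
step_arm:
  commands:
    - {"travel":[-0.045,0.0138,0],"turn":[0,0,0]}
    - {"travel":[-0.09,0.0275,0],"turn":[0,0,0]}
    - {"travel":[-0.139,0.0425,0],"turn":[0,0,0]}
    - {"travel":[-0.139,0.0425,0],"turn":[0,0,0]}

```text
time: 18.15
position: [0.5558, 0.2211, 0.1413]
tool_rot: [1.678, 2.651, -0.005]
ft_force: [-1.0, -0.8, -1.0]
grip_width: 0.686
grip_force: 15.0
```

Call:
step_arm:
  commands:
    - {"travel":[-0.035,0.011,0],"turn":[0,0,7]}
    - {"travel":[-0.07,0.022,0],"turn":[0,0,14]}
    - {"travel":[-0.105,0.033,0],"turn":[0,0,21]}
    - {"travel":[-0.139,0.0425,0],"turn":[0,0,28.2]}
    - {"travel":[-0.139,0.0425,0],"turn":[0,0,28.2]}

```text
time: 18.65
position: [0.6526, 0.1165, 0.1411]
tool_rot: [2.273, 2.164, -0.004]
ft_force: [0.3, -0.2, -0.7]
grip_width: 0.689
grip_force: 15.0
```

Call:
step_arm:
  commands:
    - {"travel":[0,0,0.03],"turn":[0,0,0]}
    - {"travel":[0,0,0.06],"turn":[0,0,0]}
    - {"travel":[0,0,0.08],"turn":[0,0,0]}
    - {"travel":[0,0,0.08],"turn":[0,0,0]}

```text
time: 19.05
position: [0.6462, 0.1238, 0.0578]
tool_rot: [-2.259, -2.177, 0.011]
ft_force: [-0.0, -0.9, -0.7]
grip_width: 0.69
grip_force: 15.0
```

Call:
step_arm:
  commands:
    - {"travel":[0,0,0.015],"turn":[0,0,0]}
    - {"travel":[0,0,0.024],"turn":[0,0,0]}
    - {"travel":[0,0,0.024],"turn":[0,0,0]}
    - {"travel":[0,0,0.024],"turn":[0,0,0]}

```text
time: 19.45
position: [0.6501, 0.1238, 0.0387]
tool_rot: [2.263, 2.178, 0.001]
ft_force: [-0.1, -0.5, -0.9]
grip_width: 0.686
grip_force: 15.0
```

Call:
step_arm:
  commands:
    - {"travel":[0,0,0.0055],"turn":[0,0,0]}
    - {"travel":[0,0,0.0055],"turn":[0,0,0]}

```text
time: 19.65
position: [0.6501, 0.1238, 0.0329]
tool_rot: [2.263, 2.178, 0.001]
ft_force: [-0.1, 0.2, -0.4]
grip_width: 0.688
grip_force: 15.0
```

Call:
step_arm:
  commands:
    - {"travel":[0,0,0],"turn":[0,0,0]}
    - {"travel":[0,0,0],"turn":[0,0,0]}
    - {"travel":[0,0,0],"turn":[0,0,0]}
    - {"travel":[0,0,-0.03],"turn":[0,0,0]}
    - {"travel":[0,0,-0.08],"turn":[0,0,0]}
  gripper: 0.95

```text
time: 20.15
position: [0.6468, 0.123, 0.1095]
tool_rot: [-2.26, -2.175, 0.011]
ft_force: [1.0, 0.2, 0.9]
grip_width: 0.937
grip_force: 0.0
```

Call:
step_arm:
  commands:
    - {"travel":[-0.035,0,-0.03],"turn":[0,0,0]}
    - {"travel":[-0.07,0,-0.06],"turn":[0,0,0]}
    - {"travel":[-0.105,0,-0.09],"turn":[0,0,0]}
    - {"travel":[-0.14,0,-0.12],"turn":[0,0,0]}
    - {"travel":[-0.14,0,-0.12],"turn":[0,0,0]}

```text
time: 20.65
position: [0.6467, -0.0245, 0.2388]
tool_rot: [2.267, 2.16, 0.005]
ft_force: [0.8, -1.5, -0.3]
grip_width: 0.951
grip_force: 0.0
```

Run:
```python
from h import *
import pickle
st,im=look('wrist','w5.png'); pickle.dump((st,im),open('w5.pkl','wb')); print(st['position'],st['tool_rot'])
```

```text
[ 0.64673582 -0.02448708  0.23878022] [2.26723994 2.16024942 0.00545795]
```

View pics/w5.png

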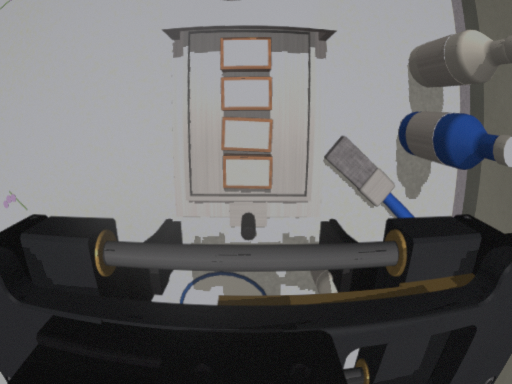

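All four plaques lie flat in one column in the tray (px 247, rows 53/93/134/172). The post is at (249,225). Now I push the tray home.

Call:
step_arm:
  commands:
    - {"travel":[-0.015,-0.001,0.03],"turn":[0,0,0]}
    - {"travel":[-0.03,-0.002,0.06],"turn":[0,0,0]}
    - {"travel":[-0.045,-0.003,0.09],"turn":[0,0,0]}
    - {"travel":[-0.06,-0.003,0.12],"turn":[0,0,0]}
    - {"travel":[-0.06,-0.003,0.12],"turn":[0,0,0]}
  gripper: 0.6

```text
time: 21.2
position: [0.6348, -0.0771, 0.1068]
tool_rot: [-2.26, -2.171, 0.012]
ft_force: [-0.1, -0.4, -0.7]
grip_width: 0.63
grip_force: 0.0
```

Call:
step_arm:
  commands:
    - {"travel":[0,0,0.03],"turn":[0,0,0]}
    - {"travel":[0,0,0.06],"turn":[0,0,0]}
    - {"travel":[0,0,0.07],"turn":[0,0,0]}
    - {"travel":[0,0,0.07],"turn":[0,0,0]}
    - {"travel":[0,0,0.07],"turn":[0,0,0]}

```text
time: 21.7
position: [0.6404, -0.0751, 0.0445]
tool_rot: [2.262, 2.179, 0.003]
ft_force: [0.0, -0.8, -0.0]
grip_width: 0.596
grip_force: 0.0
```

Call:
step_arm:
  commands:
    - {"travel":[-0.008,0.001,-0.002],"turn":[0,0,0]}
    - {"travel":[-0.008,0.001,-0.002],"turn":[0,0,0]}

```text
time: 21.9
position: [0.6413, -0.0861, 0.047]
tool_rot: [2.263, 2.174, 0.002]
ft_force: [0.8, -0.7, 0.5]
grip_width: 0.602
grip_force: 0.0
```

Call:
step_arm:
  commands:
    - {"travel":[0,0,0],"turn":[0,0,0]}
    - {"travel":[0,0,0],"turn":[0,0,0]}
    - {"travel":[0,0,0],"turn":[0,0,0]}
    - {"travel":[0,0,0],"turn":[0,0,0]}
    - {"travel":[0,0,0],"turn":[0,0,0]}
  gripper: 0.0
  force: 15

```text
time: 22.4
position: [0.6414, -0.0839, 0.045]
tool_rot: [2.261, 2.177, 0.004]
ft_force: [10.1, -0.6, -8.0]
grip_width: 0.23
grip_force: 4.6
```

Call:
step_arm:
  commands:
    - {"travel":[0.01,0,0],"turn":[0,0,0]}
    - {"travel":[0.025,0,0],"turn":[0,0,0]}
    - {"travel":[0.045,0,0],"turn":[0,0,0]}
    - {"travel":[0.065,0,0],"turn":[0,0,0]}
    - {"travel":[0.085,0,0],"turn":[0,0,0]}

```text
time: 22.9
position: [0.6472, -0.0001, 0.0451]
tool_rot: [2.259, 2.172, 0.008]
ft_force: [11.5, -3.5, -8.4]
grip_width: 0.202
grip_force: 15.0
```

Call:
step_arm:
  commands:
    - {"travel":[0.02,0.001,0],"turn":[0,0,0]}
    - {"travel":[0.04,0.002,0],"turn":[0,0,0]}
    - {"travel":[0.06,0.003,0],"turn":[0,0,0]}
    - {"travel":[0.08,0.003,0],"turn":[0,0,0]}
    - {"travel":[0.1,0.003,0],"turn":[0,0,0]}

```text
time: 23.4
position: [0.6527, 0.0995, 0.045]
tool_rot: [2.261, 2.173, 0.004]
ft_force: [6.8, -2.9, -3.9]
grip_width: 0.196
grip_force: 15.0
```

Call:
step_arm:
  commands:
    - {"travel":[0.01,0,0],"turn":[0,0,0]}
    - {"travel":[0.02,0,0],"turn":[0,0,0]}
    - {"travel":[0.027,0,0],"turn":[0,0,0]}
    - {"travel":[0.032,0,0],"turn":[0,0,0]}
    - {"travel":[0.036,0,0],"turn":[0,0,0]}

```text
time: 23.9
position: [0.6546, 0.1353, 0.045]
tool_rot: [2.261, 2.174, 0.006]
ft_force: [8.5, -1.9, -4.8]
grip_width: 0.2
grip_force: 15.0
```

Call:
step_arm:
  commands:
    - {"travel":[0.003,0,0],"turn":[0,0,0]}
    - {"travel":[0.006,0,0],"turn":[0,0,0]}
    - {"travel":[0.006,0,0],"turn":[0,0,0]}

```text
time: 24.2
position: [0.6547, 0.136, 0.045]
tool_rot: [2.261, 2.168, -0.003]
ft_force: [6.0, -9.0, -2.5]
grip_width: 0.206
grip_force: 15.0
```

Call:
step_arm:
  commands:
    - {"travel":[0.004,0,0],"turn":[0,0,0]}
    - {"travel":[0.004,0,0],"turn":[0,0,0]}
    - {"travel":[0.004,0,0],"turn":[0,0,0]}

```text
time: 24.5
position: [0.6547, 0.1361, 0.0449]
tool_rot: [2.263, 2.164, -0.009]
ft_force: [5.3, -13.9, -0.6]
grip_width: 0.2
grip_force: 15.0
```

Call:
step_arm:
  commands:
    - {"travel":[0,0,0],"turn":[0,0,0]}
    - {"travel":[0,0,0],"turn":[0,0,0]}
    - {"travel":[-0.006,0,0],"turn":[0,0,0]}
    - {"travel":[-0.006,0,-0.03],"turn":[0,0,0]}
    - {"travel":[-0.006,0,-0.08],"turn":[0,0,0]}
  gripper: 0.5

```text
time: 25.0
position: [0.6485, 0.1398, 0.1212]
tool_rot: [-2.261, -2.175, 0.012]
ft_force: [0.1, 0.0, 1.1]
grip_width: 0.481
grip_force: 0.0
```

Run:
```python
from h import *
s=ctrl.get_state(); print(np.round(s['joint_positions'],3),s['position'],s['tool_rot'])
import cv2
a=cv2.imread('pics/w4.png');a=a[180:360,470:650];cv2.imwrite('pics/c2.png',cv2.resize(a,(540,540),interpolation=cv2.INTER_CUBIC))
```

```text
[-0.159  0.43  -0.121  1.54   0.054  1.183 -0.328] [0.64848687 0.13980868 0.12118145] [-2.26051132 -2.17487438  0.01165854]
```

View pics/c2.png

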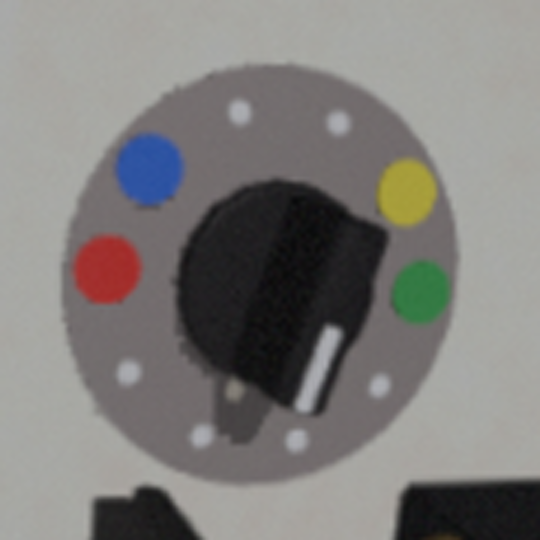

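Run:
```python
from h import *
import pickle
for f,(u,v) in (('w2',(592,146)),('w3',(581,253)),('w4',(576,303))):
    st,im=pickle.load(open(f+'.pkl','rb')); u,v=int(u/1.5625),int(v/1.5625)
    g=cv2.cvtColor(im,cv2.COLOR_RGB2GRAY); m=np.zeros_like(g); m[v-12:v+12,u-9:u+9]=(g>150)[v-12:v+12,u-9:u+9]
    n,l,s,c=cv2.connectedComponentsWithStats(m.astype(np.uint8)); i=l[v,u] or 1+np.argmin(np.hypot(*(c[1:]-[u,v]).T))
    p=np.argwhere(l==i)[:,::-1]; q=np.array([plane('wrist',x,.098,st)[:2] for x in p]); e=np.linalg.svd(q-q.mean(0))[2][0]; e*=-np.sign(e[1])
    d=q.mean(0)-[.6417,.2366]; print(f,len(p),q.mean(0).round(4),'axis',np.degrees(np.arctan2(e[1],e[0]))%360,'ctr',np.degrees(np.arctan2(d[1],d[0]))%360)
```

```text
w2 44 [0.6383 0.2257] axis 252.8403266047591 ctr 252.58096735682398
w3 47 [0.638 0.225] axis 252.68279909639818 ctr 252.4362220442422
w4 46 [0.6381 0.2249] axis 252.4162054000146 ctr 252.90473968495152
```

Call:
step_arm:
  commands:
    - {"travel":[0.02,-0.002,-0.03],"turn":[0,0,-8.4]}
    - {"travel":[0.04,-0.004,-0.06],"turn":[0,0,-16.8]}
    - {"travel":[0.06,-0.006,-0.08],"turn":[0,0,-25.2]}
    - {"travel":[0.08,-0.008,-0.08],"turn":[0,0,-33.6]}
    - {"travel":[0.098,-0.011,-0.08],"turn":[0,0,-41.8]}

```text
time: 25.5
position: [0.6445, 0.2407, 0.2061]
tool_rot: [1.328, 2.846, 0.003]
ft_force: [-0.2, -0.3, -0.5]
grip_width: 0.501
grip_force: 0.0
```

Call:
step_arm:
  commands:
    - {"travel":[0,0,0],"turn":[0,0,-8.4]}
    - {"travel":[0,0,0],"turn":[0,0,-16.8]}
    - {"travel":[0,0,0],"turn":[0,0,-25.2]}
    - {"travel":[0,0,0],"turn":[0,0,-33.6]}
    - {"travel":[0,0,0],"turn":[0,0,-41.8]}

```text
time: 26.0
position: [0.6441, 0.2394, 0.2047]
tool_rot: [-0.225, -3.133, -0.0]
ft_force: [-0.1, 0.3, 0.6]
grip_width: 0.499
grip_force: 0.0
```

Call:
step_arm:
  commands:
    - {"travel":[0,0,0],"turn":[0,0,-8.4]}
    - {"travel":[0,0,0],"turn":[0,0,-16.8]}
    - {"travel":[0,0,0],"turn":[0,0,-25.2]}
    - {"travel":[0,0,0],"turn":[0,0,-33.6]}
    - {"travel":[0,0,0],"turn":[0,0,-41.8]}

```text
time: 26.5
position: [0.6442, 0.2393, 0.2047]
tool_rot: [0.907, -3.008, -0.0]
ft_force: [0.2, -0.4, -0.1]
grip_width: 0.5
grip_force: 0.0
```

Call:
step_arm:
  commands:
    - {"travel":[0,0,0],"turn":[0,0,-8]}
    - {"travel":[0,0,0],"turn":[0,0,-16]}
    - {"travel":[0,0,0],"turn":[0,0,-24]}
    - {"travel":[0,0,0],"turn":[0,0,-32]}
    - {"travel":[0,0,0],"turn":[0,0,-38]}

```text
time: 27.0
position: [0.6442, 0.2393, 0.2047]
tool_rot: [-1.836, 2.55, 0.001]
ft_force: [-0.3, -0.6, -0.3]
grip_width: 0.499
grip_force: 0.0
```

Run:
```python
from h import *
s=ctrl.get_state(); R=Ro.from_rotvec(s['tool_rot']).as_matrix(); print(np.round(s['joint_positions'],3),s['position'],'yaw of tool y',np.degrees(np.arctan2(R[1,1],R[0,1])))
```

```text
[ 0.045  0.485 -0.621  1.373  0.28   1.372  2.243] [0.64416918 0.2392571  0.20470032] yaw of tool y 161.50584885259136
```

Call:
step_arm:
  commands:
    - {"travel":[0.0034,0.0015,0.03],"turn":[0,0,-1.1]}
    - {"travel":[0.0034,0.0015,0.06],"turn":[0,0,-1.1]}
    - {"travel":[0.0034,0.0015,0.09],"turn":[0,0,-1.1]}
    - {"travel":[0.0034,0.0015,0.11],"turn":[0,0,-1.1]}
    - {"travel":[0.0034,0.0015,0.121],"turn":[0,0,-1.1]}

```text
time: 27.5
position: [0.6406, 0.2359, 0.0813]
tool_rot: [1.852, -2.534, -0.002]
ft_force: [-0.2, 0.5, -0.8]
grip_width: 0.496
grip_force: 0.0
```

Call:
step_arm:
  commands:
    - {"travel":[0,0,0],"turn":[0,0,0]}
    - {"travel":[0,0,0],"turn":[0,0,0]}

```text
time: 27.7
position: [0.6423, 0.2368, 0.0849]
tool_rot: [-1.852, 2.536, -0.0]
ft_force: [-0.6, 0.4, -0.3]
grip_width: 0.497
grip_force: 0.0
```

Call:
step_arm:
  commands:
    - {"travel":[0,0,0],"turn":[0,0,0]}
    - {"travel":[0,0,0],"turn":[0,0,0]}
    - {"travel":[0,0,0],"turn":[0,0,0]}
    - {"travel":[0,0,0],"turn":[0,0,0]}
    - {"travel":[0,0,0],"turn":[0,0,0]}
  gripper: 0.0
  force: 20

```text
time: 28.2
position: [0.6408, 0.2368, 0.0841]
tool_rot: [1.853, -2.535, -0.002]
ft_force: [-3.9, 0.5, 1.3]
grip_width: 0.163
grip_force: 20.0
```

Call:
step_arm:
  commands:
    - {"travel":[0,0,0],"turn":[0,0,5]}
    - {"travel":[0,0,0],"turn":[0,0,10]}
    - {"travel":[0,0,0],"turn":[0,0,15]}
    - {"travel":[0,0,0],"turn":[0,0,20]}

```text
time: 28.6
position: [0.6413, 0.2365, 0.0841]
tool_rot: [1.38, -2.822, -0.0]
ft_force: [-1.3, 0.1, 2.2]
grip_width: 0.16
grip_force: 20.0
```

Run:
```python
from h import *
s=ctrl.get_state(); R=Ro.from_rotvec(s['tool_rot']).as_matrix(); print(np.round(s['joint_positions'],3),s['position'],'yaw of tool y',np.degrees(np.arctan2(R[1,1],R[0,1])),s['torque'],s['grip_width'],s['grip_force'])
```

```text
[-0.006  0.552 -0.527  1.511  0.292  1.158  1.894] [0.64126765 0.23649519 0.08409623] yaw of tool y 142.12102293084266 [0.04890794 0.41544314 0.06020813] 0.15962578196065563 19.99753436073661
```

Call:
step_arm:
  commands:
    - {"travel":[0,0,0],"turn":[0,0,8]}
    - {"travel":[0,0,0],"turn":[0,0,16]}
    - {"travel":[0,0,0],"turn":[0,0,24]}
    - {"travel":[0,0,0],"turn":[0,0,32]}
    - {"travel":[0,0,0],"turn":[0,0,40]}

```text
time: 29.1
position: [0.6419, 0.2355, 0.0841]
tool_rot: [-0.327, 3.124, -0.002]
ft_force: [-0.8, -2.5, 1.9]
grip_width: 0.159
grip_force: 20.0
```

Call:
step_arm:
  commands:
    - {"travel":[0,0,0],"turn":[0,0,8]}
    - {"travel":[0,0,0],"turn":[0,0,16]}
    - {"travel":[0,0,0],"turn":[0,0,24]}
    - {"travel":[0,0,0],"turn":[0,0,32]}
    - {"travel":[0,0,0],"turn":[0,0,40]}

```text
time: 29.6
position: [0.6417, 0.2343, 0.0841]
tool_rot: [0.762, 3.048, -0.005]
ft_force: [-2.5, -3.3, 2.7]
grip_width: 0.159
grip_force: 20.0
```

Call:
step_arm:
  commands:
    - {"travel":[0,0,0],"turn":[0,0,6]}
    - {"travel":[0,0,0],"turn":[0,0,11.2]}
    - {"travel":[0,0,0],"turn":[0,0,11.2]}
    - {"travel":[0,0,0],"turn":[0,0,11.2]}

```text
time: 30.0
position: [0.6416, 0.2341, 0.0841]
tool_rot: [1.045, 2.963, -0.005]
ft_force: [-3.4, -5.2, 3.8]
grip_width: 0.16
grip_force: 20.0
```

Run:
```python
from h import *
s=ctrl.get_state(); R=Ro.from_rotvec(s['tool_rot']).as_matrix(); print(np.round(s['joint_positions'],3),s['position'],'yaw of tool y',np.degrees(np.arctan2(R[1,1],R[0,1])),s['torque'],s['grip_width'],s['grip_force'])
```

```text
[-0.219  0.505 -0.23   1.521  0.125  1.132  0.419] [0.64159312 0.2341061  0.08408783] yaw of tool y 51.146229156951506 [-0.96786348  0.5817898  -0.01464303] 0.15992807202899773 20.00037208199501
```

Call:
step_arm:
  commands:
    - {"travel":[0,0,0],"turn":[0,0,0]}
    - {"travel":[0,0,0],"turn":[0,0,0]}
    - {"travel":[0,0,0],"turn":[0,0,0]}
    - {"travel":[0,0,-0.04],"turn":[0,0,0]}
    - {"travel":[0,0,-0.09],"turn":[0,0,0]}
  gripper: 0.5

```text
time: 30.5
position: [0.6398, 0.2361, 0.1714]
tool_rot: [-1.042, -2.958, 0.006]
ft_force: [1.5, 0.7, 0.4]
grip_width: 0.477
grip_force: 0.0
```

Call:
step_arm:
  commands:
    - {"travel":[0,-0.03,-0.02],"turn":[0,0,8.4]}
    - {"travel":[0,-0.06,-0.04],"turn":[0,0,16.8]}
    - {"travel":[0,-0.09,-0.06],"turn":[0,0,25]}
    - {"travel":[0,-0.12,-0.07],"turn":[0,0,33]}
    - {"travel":[0,-0.128,-0.07],"turn":[0,0,41]}

```text
time: 31.0
position: [0.5613, 0.1344, 0.2465]
tool_rot: [2.024, 2.398, 0.004]
ft_force: [0.7, 0.0, 1.4]
grip_width: 0.498
grip_force: 0.0
```

Call:
step_arm:
  commands:
    - {"travel":[0,0,0],"turn":[0,0,5]}
    - {"travel":[0,0,0],"turn":[0,0,10]}
    - {"travel":[0,0,0],"turn":[0,0,10]}

```text
time: 31.3
position: [0.5614, 0.1372, 0.244]
tool_rot: [2.218, 2.224, 0.001]
ft_force: [-0.4, -1.0, 0.1]
grip_width: 0.496
grip_force: 0.0
```

Run:
```python
from h import *
import pickle
st,im=look('wrist','w6.png',(0,0,512,384)); pickle.dump((st,im),open('w6.pkl','wb')); print(st['position'],st['tool_rot'])
```

```text
[0.56135468 0.13723399 0.24400458] [2.21834610e+00 2.22420765e+00 1.21945620e-03]
```

View pics/w6.png

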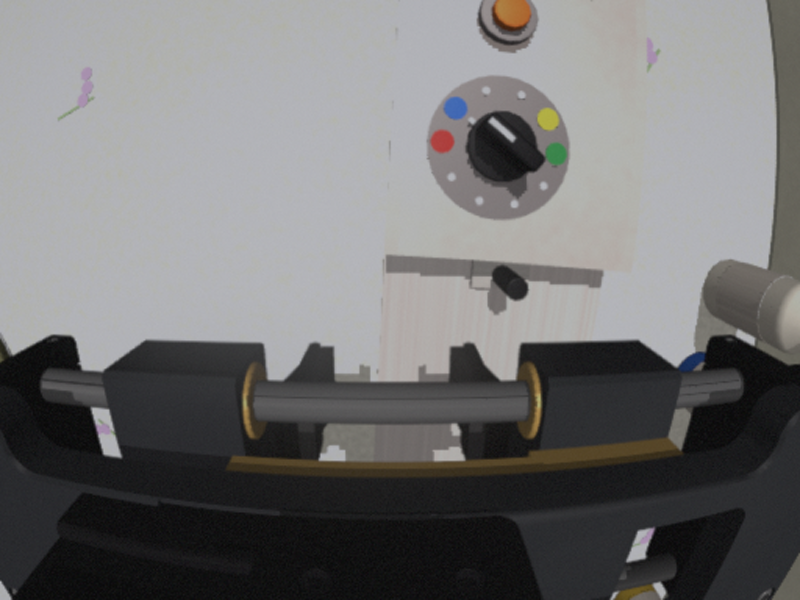

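The white pointer (502,130) now aims at the blue dot (455,108), and the post sits close to the hood mouth. I'll check the dial angle numerically, then go for the pot.

Run:
```python
from h import *
import pickle
st,im=pickle.load(open('w6.pkl','rb')); u,v=int(502/1.5625),int(130/1.5625)
g=cv2.cvtColor(im,cv2.COLOR_RGB2GRAY); m=np.zeros_like(g); m[v-10:v+10,u-10:u+10]=(g>150)[v-10:v+10,u-10:u+10]
n,l,s,c=cv2.connectedComponentsWithStats(m.astype(np.uint8)); i=l[v,u] or 1+np.argmin(np.hypot(*(c[1:]-[u,v]).T))
q=np.array([plane('wrist',x,.098,st)[:2] for x in np.argwhere(l==i)[:,::-1]]); d=q.mean(0)-[.6417,.2366]
e=np.linalg.svd(q-q.mean(0))[2][0]
print(len(q),'ctr',np.degrees(np.arctan2(d[1],d[0])),'axis',np.degrees(np.arctan2(e[1],e[0])))
B=plane('wrist',(455/1.5625,108/1.5625),.056,st); r=plane('wrist',(442/1.5625,141/1.5625),.056,st); gr=plane('wrist',(556/1.5625,154/1.5625),.056,st); print(B,r,gr,'blue',np.degrees(np.arctan2(*(B[:2]-(r+gr)[:2]/2)[::-1])), plane('wrist',(512/1.5625,12/1.5625),.07,st))
# pot & plate in both fixed views
for n,roi in(('scene',(170,130,215,185)),('side',(303,245,337,288))):
    im=ctrl.get_image(n); cv2.imwrite(f'pics/{n}1.png',im[:,:,::-1])
    for c in blobs(im,(105,110,30),(130,255,255),20,1e5,roi): print(n,cv2.boundingRect(c))
a=cv2.imread('pics/side1.png')[210:300,230:350]; b=cv2.imread('pics/scene1.png')[130:220,150:270]
cv2.imwrite('pics/c3.png',cv2.resize(np.vstack([a,b]),(400,600),interpolation=cv2.INTER_CUBIC))
```

```text
63 ctr 139.59832766362078 axis -39.46448974068517
[0.6079 0.2637 0.056 ] [0.5985 0.239  0.056 ] [0.6846 0.2339 0.056 ] blue 140.99921097006745 [0.6481 0.3372 0.07  ]
scene (188, 151, 10, 11)
scene (176, 136, 14, 8)
side (312, 252, 18, 23)
```

View pics/c3.png

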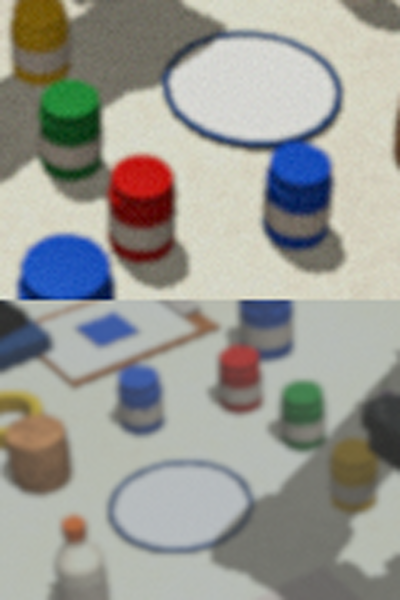

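Run:
```python
from h import *
k=800/512; s=1/3.3333
sd=lambda u,v:(230+u*s,210+v*s); sc=lambda u,v:(150+u*s,130+(v-300)*s)
print('pot',tri(('side',sd(301,164)),('scene',sc(139,377))),plane('side',sd(301,164),.062),plane('scene',sc(139,377),.062))
print('red',plane('side',sd(142,177),.062),plane('scene',sc(240,358),.062))
print('green',plane('side',sd(70,100),.062)); print('twine',plane('side',(565/k,376/k),.06),plane('scene',sc(38,432),.06)); print('tape',plane('side',(596/k,440/k),.02))
print('glue',plane('scene',sc(74,522),.11)); print('clip corner',plane('side',(552/k,480/k),.004),plane('side',(427/k,525/k),.004))
for n,f,pts in(('side',sd,((163,85),(342,92),(250,31),(258,146))),('scene',sc,((108,506),(253,506),(180,460),(180,552)))):
    print('plate',n,[plane(n,f(*p),.004)[:2].tolist() for p in pts], np.mean([plane(n,f(*p),.004)[:2] for p in pts],0))
```

```text
pot [ 0.5476 -0.3919  0.0593] [ 0.5482 -0.3956  0.062 ] [ 0.5475 -0.3867  0.062 ]
red [ 0.4422 -0.3608  0.062 ] [ 0.4435 -0.3491  0.062 ]
green [ 0.431  -0.2649  0.062 ]
twine [ 0.6769 -0.3795  0.06  ] [ 0.6781 -0.3704  0.06  ]
tape [ 0.6631 -0.4815  0.02  ]
glue [ 0.7502 -0.1703  0.11  ]
clip corner [ 0.5694 -0.506   0.004 ] [ 0.3752 -0.4998  0.004 ]
plate side [[0.5352, -0.2154], [0.6616, -0.2841], [0.6358, -0.1822], [0.5673, -0.3116]] [ 0.599975 -0.248325]
plate scene [[0.6543, -0.2881], [0.5417, -0.1965], [0.5556, -0.3056], [0.638, -0.1845]] [ 0.5974   -0.243675]
```

Call:
step_arm:
  commands:
    - {"travel":[-0.045,0,0],"turn":[0,0,0]}
    - {"travel":[-0.09,0,0],"turn":[0,0,0]}
    - {"travel":[-0.135,0,0],"turn":[0,0,0]}
    - {"travel":[-0.18,0,0],"turn":[0,0,0]}
  gripper: 1.0

```text
time: 31.85
position: [0.5616, -0.0448, 0.2439]
tool_rot: [2.217, 2.226, 0.0]
ft_force: [0.7, -0.1, -0.2]
grip_width: 0.783
grip_force: 0.0
```

Call:
step_arm:
  commands:
    - {"travel":[-0.045,0,0],"turn":[0,0,0]}
    - {"travel":[-0.09,0,0],"turn":[0,0,0]}
    - {"travel":[-0.135,0,0],"turn":[0,0,0]}
    - {"travel":[-0.18,0,0],"turn":[0,0,0]}

```text
time: 32.25
position: [0.562, -0.2249, 0.2439]
tool_rot: [2.217, 2.226, 0.0]
ft_force: [0.7, -0.1, 0.1]
grip_width: 0.994
grip_force: 0.0
```

Call:
step_arm:
  commands:
    - {"travel":[-0.045,0,0],"turn":[0,0,0]}
    - {"travel":[-0.09,0,0],"turn":[0,0,0]}
    - {"travel":[-0.135,0,0],"turn":[0,0,0]}
    - {"travel":[-0.17,0,0],"turn":[0,0,0]}
    - {"travel":[-0.17,0,0],"turn":[0,0,0]}

```text
time: 32.75
position: [0.5593, -0.4003, 0.2428]
tool_rot: [2.227, 2.215, -0.007]
ft_force: [-0.1, -0.4, 0.5]
grip_width: 0.998
grip_force: 0.0
```

Call:
step_arm:
  commands:
    - {"travel":[0,0,0],"turn":[0,0,0]}
    - {"travel":[0,0,0],"turn":[0,0,0]}

```text
time: 32.95
position: [0.5631, -0.3916, 0.2436]
tool_rot: [-2.216, -2.226, -0.002]
ft_force: [0.5, -0.2, 0.5]
grip_width: 0.999
grip_force: 0.0
```

Run:
```python
from h import *
import pickle
st,im=look('wrist','w7.png'); pickle.dump((st,im),open('w7.pkl','wb')); print(st['position'],st['tool_rot'])
for c in blobs(im,(100,90,30),(130,255,255),60): 
    print(cv2.boundingRect(c),cv2.contourArea(c),np.round(cv2.minEnclosingCircle(c)[0]),plane('wrist',cv2.minEnclosingCircle(c)[0],.062,st))
```

```text
[ 0.56314399 -0.3915932   0.24357043] [-2.21594676e+00 -2.22584069e+00 -1.81002715e-03]
(278, 291, 27, 4) 67.5 [291. 292.] [ 0.618  -0.5406  0.062 ]
(306, 288, 36, 6) 110.5 [324. 290.] [ 0.662  -0.5403  0.062 ]
(179, 271, 36, 32) 948.5 [196. 286.] [ 0.4941 -0.5329  0.062 ]
(65, 183, 48, 37) 1341.5 [ 88. 207.] [ 0.3556 -0.4252  0.062 ]
(219, 158, 39, 41) 1189.5 [238. 178.] [ 0.5501 -0.389   0.062 ]
(234, 11, 99, 104) 421.0 [279.  61.] [ 0.5947 -0.2571  0.062 ]
(452, 0, 21, 19) 184.5 [462.   8.] [ 0.8503 -0.1456  0.062 ]
```

View pics/w7.png

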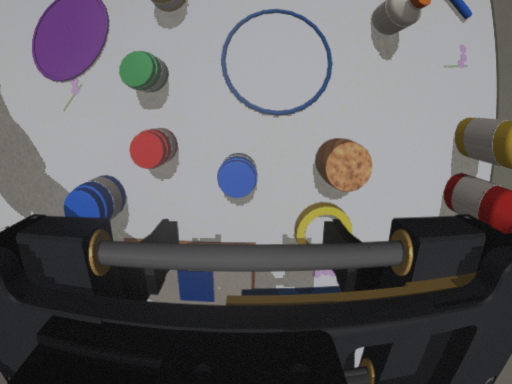

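The small blue pot is at (237,178), the plate rim is centred near (277,62), and the large blue pot is at (88,207).

Run:
```python
from h import *
import pickle
st,im=pickle.load(open('w7.pkl','rb'))
h=cv2.cvtColor(im,cv2.COLOR_RGB2HSV); m=cv2.inRange(h,np.array((100,80,30)),np.array((130,255,255)))
p=np.argwhere(m[5:120,212:340])[:,::-1]+[212,5]; q=np.array([plane('wrist',x,.004,st)[:2] for x in p])
from scipy.optimize import least_squares
r=least_squares(lambda c:np.hypot(*(q-c[:2]).T)-c[2],[.6,-.25,.07],loss='soft_l1',f_scale=.002).x; print('plate',r)
p=np.argwhere(m[150:205,212:262])[:,::-1]+[212,150]; b=im[p[:,1],p[:,0]].astype(int); br=p[b[:,2]>np.percentile(b[:,2],40)]
(c,rad)=cv2.minEnclosingCircle(br.astype(np.float32)); print(c,rad,plane('wrist',c,.062,st))
```

```text
plate [ 0.59802346 -0.24414275  0.06966335]
(235.0, 176.0) 18.384876251220703 [ 0.5467 -0.3866  0.062 ]
```

Call:
step_arm:
  commands:
    - {"travel":[0.0025,-0.015,0.03],"turn":[0,0,0]}
    - {"travel":[0.0025,-0.015,0.07],"turn":[0,0,0]}
    - {"travel":[0.0025,-0.015,0.11],"turn":[0,0,0]}
    - {"travel":[0.0025,-0.015,0.13],"turn":[0,0,0]}
    - {"travel":[0.0025,-0.015,0.13],"turn":[0,0,0]}

```text
time: 33.5
position: [0.546, -0.3874, 0.1101]
tool_rot: [-2.211, -2.222, 0.001]
ft_force: [-0.3, 0.2, 0.0]
grip_width: 0.997
grip_force: 0.0
```

Call:
step_arm:
  commands:
    - {"travel":[0,0,0.03],"turn":[0,0,0]}
    - {"travel":[0,0,0.06],"turn":[0,0,0]}
    - {"travel":[0,0,0.08],"turn":[0,0,0]}
    - {"travel":[0,0,0.08],"turn":[0,0,0]}
    - {"travel":[0,0,0.08],"turn":[0,0,0]}

```text
time: 34.0
position: [0.5487, -0.3908, 0.0357]
tool_rot: [2.217, 2.223, 0.001]
ft_force: [0.5, -0.7, -0.2]
grip_width: 1.005
grip_force: 0.0
```

Call:
step_arm:
  commands:
    - {"travel":[0,0,0],"turn":[0,0,0]}
    - {"travel":[0,0,0],"turn":[0,0,0]}
    - {"travel":[0,0,0],"turn":[0,0,0]}
    - {"travel":[0,0,0],"turn":[0,0,0]}
    - {"travel":[0,0,0],"turn":[0,0,0]}
  gripper: 0.2
  force: 15

```text
time: 34.5
position: [0.5474, -0.3909, 0.0341]
tool_rot: [2.219, 2.223, 0.0]
ft_force: [0.9, 0.5, 1.0]
grip_width: 0.628
grip_force: 0.0
```

Call:
step_arm:
  commands:
    - {"travel":[0,0,0],"turn":[0,0,0]}
    - {"travel":[0,0,0],"turn":[0,0,0]}

```text
time: 34.7
position: [0.5473, -0.3909, 0.0339]
tool_rot: [2.219, 2.223, -0.0]
ft_force: [0.1, 0.3, 2.1]
grip_width: 0.547
grip_force: 15.0
```

Call:
step_arm:
  commands:
    - {"travel":[0,0,-0.02],"turn":[0,0,0]}
    - {"travel":[0,0,-0.04],"turn":[0,0,0]}
    - {"travel":[0.035,0.0122,-0.04],"turn":[0,0,0]}
    - {"travel":[0.07,0.0244,-0.04],"turn":[0,0,0]}
    - {"travel":[0.105,0.0366,-0.04],"turn":[0,0,0]}

```text
time: 35.2
position: [0.5838, -0.2848, 0.0738]
tool_rot: [-2.221, -2.222, -0.0]
ft_force: [0.9, -0.1, -1.8]
grip_width: 0.548
grip_force: 15.0
```

Call:
step_arm:
  commands:
    - {"travel":[0.03,0.0105,0],"turn":[0,0,0]}
    - {"travel":[0.04,0.0139,0],"turn":[0,0,0]}
    - {"travel":[0.04,0.0139,0],"turn":[0,0,0]}
    - {"travel":[0.04,0.0139,0.02],"turn":[0,0,0]}
    - {"travel":[0.04,0.0139,0.03],"turn":[0,0,0]}

```text
time: 35.7
position: [0.5958, -0.2482, 0.0426]
tool_rot: [-2.222, -2.22, 0.004]
ft_force: [-0.5, 1.7, -0.1]
grip_width: 0.546
grip_force: 15.0
```

Call:
step_arm:
  commands:
    - {"travel":[0,0,0],"turn":[0,0,0]}
    - {"travel":[0,0,0],"turn":[0,0,0]}

```text
time: 35.9
position: [0.5969, -0.2471, 0.0437]
tool_rot: [-2.221, -2.221, 0.001]
ft_force: [-0.4, -0.5, -1.0]
grip_width: 0.545
grip_force: 15.0
```

Call:
step_arm:
  commands:
    - {"travel":[0.001,0.001,0.003],"turn":[0,0,0]}
    - {"travel":[0.001,0.001,0.0055],"turn":[0,0,0]}
    - {"travel":[0.001,0.001,0.0055],"turn":[0,0,0]}

```text
time: 36.2
position: [0.5985, -0.2446, 0.0383]
tool_rot: [-2.219, -2.224, 0.0]
ft_force: [0.4, -0.1, -1.1]
grip_width: 0.547
grip_force: 15.0
```

Call:
step_arm:
  commands:
    - {"travel":[0,0,0],"turn":[0,0,0]}
    - {"travel":[0,0,0],"turn":[0,0,0]}
    - {"travel":[0,0,0],"turn":[0,0,0]}
    - {"travel":[0,0,0],"turn":[0,0,0]}
  gripper: 0.95

```text
time: 36.6
position: [0.5987, -0.2448, 0.0386]
tool_rot: [2.219, 2.223, 0.0]
ft_force: [0.7, 0.3, 0.4]
grip_width: 0.828
grip_force: 0.0
```

Call:
step_arm:
  commands:
    - {"travel":[0,0,-0.02],"turn":[0,0,0]}
    - {"travel":[0,0,-0.06],"turn":[0,0,0]}
    - {"travel":[0,0,-0.11],"turn":[0,0,0]}
    - {"travel":[0,0,-0.16],"turn":[0,0,0]}
    - {"travel":[0,0,-0.19],"turn":[0,0,0]}

```text
time: 37.1
position: [0.5998, -0.2454, 0.2335]
tool_rot: [2.216, 2.219, 0.004]
ft_force: [0.6, -0.1, 0.8]
grip_width: 0.948
grip_force: 0.0
```

Call:
step_arm:
  commands:
    - {"travel":[0.045,0,0],"turn":[0,0,0]}
    - {"travel":[0.09,0,0],"turn":[0,0,0]}
    - {"travel":[0.135,0.01,0],"turn":[0,0,0]}
    - {"travel":[0.18,0.02,0],"turn":[0,0,0]}
    - {"travel":[0.22,0.03,0],"turn":[0,0,0]}
  gripper: 0.0

```text
time: 37.6
position: [0.6283, -0.022, 0.2288]
tool_rot: [2.218, 2.224, 0.002]
ft_force: [0.1, -0.3, -1.2]
grip_width: 0.584
grip_force: 0.0
```

Run:
```python
from h import *
s=ctrl.get_state(); print(s['position'],s['tool_rot'])
a=ctrl.get_image('side')[:,:,::-1]; b=ctrl.get_image('scene')[:,:,::-1]
A=cv2.resize(a[110:320,190:400],(400,400),interpolation=cv2.INTER_CUBIC); B=cv2.resize(b[120:350,130:360],(400,400),interpolation=cv2.INTER_CUBIC)
cv2.imwrite('pics/c4.png',np.hstack([A,B]))
```

```text
[ 0.62828056 -0.02202841  0.22880968] [2.21816331e+00 2.22445426e+00 1.61716143e-03]
```

View pics/c4.png

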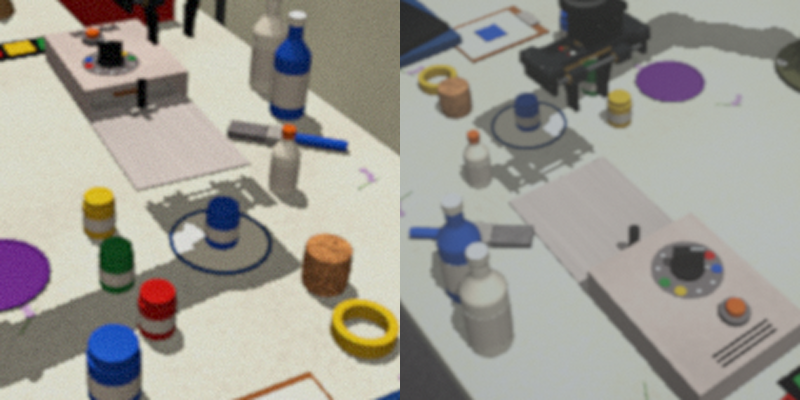

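The blue pot stands in the middle of the plate (left crop 222,222). The other items are untouched, the tray is home and the dial is on blue. Next is the start button.

Call:
step_arm:
  commands:
    - {"travel":[0.045,0.003,0],"turn":[0,0,0]}
    - {"travel":[0.09,0.006,0],"turn":[0,0,0]}
    - {"travel":[0.135,0.009,0],"turn":[0,0,0]}
    - {"travel":[0.18,0.011,0],"turn":[0,0,0]}
    - {"travel":[0.18,0.011,0],"turn":[0,0,0]}
  gripper: 0.0

```text
time: 38.2
position: [0.6372, 0.1652, 0.228]
tool_rot: [-2.203, -2.233, -0.005]
ft_force: [-0.6, 0.7, 0.1]
grip_width: 0.046
grip_force: 0.0
```

Call:
step_arm:
  commands:
    - {"travel":[0.045,0.003,0.01],"turn":[0,0,0]}
    - {"travel":[0.09,0.006,0.03],"turn":[0,0,0]}
    - {"travel":[0.135,0.009,0.05],"turn":[0,0,0]}
    - {"travel":[0.179,0.01,0.07],"turn":[0,0,0]}
    - {"travel":[0.179,0.01,0.09],"turn":[0,0,0]}

```text
time: 38.7
position: [0.6453, 0.3439, 0.1368]
tool_rot: [-2.204, -2.23, -0.004]
ft_force: [-1.3, 0.6, 0.4]
grip_width: 0.009
grip_force: 0.0
```

Call:
step_arm:
  commands:
    - {"travel":[0,0,0.01],"turn":[0,0,0]}
    - {"travel":[0,0,0.02],"turn":[0,0,0]}
    - {"travel":[0,0,0.02],"turn":[0,0,0]}

```text
time: 39.0
position: [0.6489, 0.3315, 0.1172]
tool_rot: [2.222, 2.22, -0.004]
ft_force: [-1.2, -0.0, 0.4]
grip_width: 0.004
grip_force: 0.0
```

Call:
step_arm:
  commands:
    - {"travel":[0.005,0,0.01],"turn":[0,0,0]}
    - {"travel":[0.005,0,0.02],"turn":[0,0,0]}
    - {"travel":[0.005,0,0.025],"turn":[0,0,0]}
    - {"travel":[0.005,0,0.025],"turn":[0,0,0]}

```text
time: 39.4
position: [0.6481, 0.339, 0.0925]
tool_rot: [-2.219, -2.223, 0.002]
ft_force: [-0.9, -0.4, 1.3]
grip_width: 0.007
grip_force: 0.7
```

Call:
step_arm:
  commands:
    - {"travel":[0,0,0.002],"turn":[0,0,0]}
    - {"travel":[0,0,0.004],"turn":[0,0,0]}
    - {"travel":[0,0,0.004],"turn":[0,0,0]}

```text
time: 39.7
position: [0.6487, 0.3393, 0.0898]
tool_rot: [2.219, 2.223, 0.001]
ft_force: [-1.5, -0.2, 3.4]
grip_width: 0.009
grip_force: 1.5
```

Call:
step_arm:
  commands:
    - {"travel":[0,0,0.002],"turn":[0,0,0]}
    - {"travel":[0,0,0.004],"turn":[0,0,0]}
    - {"travel":[0,0,0.006],"turn":[0,0,0]}
    - {"travel":[0,0,0.006],"turn":[0,0,0]}

```text
time: 40.1
position: [0.6488, 0.3394, 0.0864]
tool_rot: [2.219, 2.223, 0.002]
ft_force: [-5.6, -3.4, 14.5]
grip_width: 0.003
grip_force: 7.1
```

Call:
step_arm:
  commands:
    - {"travel":[0,0,0],"turn":[0,0,0]}
    - {"travel":[0,0,-0.01],"turn":[0,0,0]}
    - {"travel":[0,0,-0.04],"turn":[0,0,0]}
    - {"travel":[0,0,-0.09],"turn":[0,0,0]}
    - {"travel":[0,0,-0.13],"turn":[0,0,0]}

```text
time: 40.6
position: [0.6487, 0.3395, 0.2149]
tool_rot: [2.219, 2.223, 0.001]
ft_force: [0.5, 1.7, 0.4]
grip_width: 0.004
grip_force: 0.0
```

Call:
step_arm:
  commands:
    - {"travel":[0,0,0],"turn":[0,0,0]}
    - {"travel":[0,0,0],"turn":[0,0,0]}
    - {"travel":[0,0,0],"turn":[0,0,0]}

```text
time: 40.9
position: [0.6479, 0.339, 0.2113]
tool_rot: [-2.219, -2.223, 0.004]
ft_force: [-0.3, -0.6, -0.4]
grip_width: 0.004
grip_force: 0.0
```

Run:
```python
from h import *
print(ctrl.close_job())
```

```text
the job is handed in; nothing more can be done
None
```

The job is handed in after 41 s: four plaques flat in the tray, tray home, dial turned clockwise to blue (within about 1.5°), small blue pot upright on the middle of the plate, and the start button pressed last; the hand-in returned no verdict.

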